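# Clamp the lamp's control unit and reset it with the stylus

## Task

The lamp's control unit lies in the wooden jig: swing the toggle clamp over centre so that its rubber foot holds the unit down, then take the slim stylus from the pen stand and, while the unit is clamped, press the recessed reset button in its sloping face all the way in with the stylus tip, without forcing it. Finally put the stylus back upright in the hole it came from and swing the clamp fully back open. Leave the unit lying in the jig and do not shift the lamp, jar, coaster or marker.

Things in the scene. Friction and masses are not known exactly. Their poses are not given: they have to be found in the camera images.
- jig: Fixed plywood board 210 x 120 x 12 mm. Origin: centre of its underside, on the table; x along its length from the unit's end (-x) to the clamp's end (+x), z up. A low fence (top 20 mm above the table) frames the unit with 2 mm play. Two steel cheeks (34 mm in x, outer faces at y = +-21 mm, centred at x = +45 mm, up to z = 97 mm) carry the clamp's hinge.
- nest (a point): Where the unit's underside centre belongs: on the board, 45 mm from the jig's centre towards -x of the jig, 12 mm above the table.
- clamp_pivot (a point): Hinge centre of the clamp, at (45, 0, 85) mm in the jig's frame. The hinge line is the jig's y axis.
- clamp_grip (a point): Middle of the crossbar of the clamp's steel U-shaped handle: a bar 10 mm thick along the jig's y, 66 mm clear between the handle's two side rods, 110 mm from the hinge line. Open: the handle leans back (+x of the jig), 71 degrees from vertical. Clamped: it stands up, leaning 15 degrees towards -x of the jig.
- clamp (a joint): Angle of the clamp lever in rad: 0 = fully open (handle lying back, clamping arm up), 1.5 = foot pressing on the unit. A spring makes it over-centre: below about 0.85 it pulls open, above that it pulls shut; about 7 N at the crossbar moves it.
- clamp_foot: Rubber foot (18 mm across) at the end of the 65 mm clamping arm that is fixed to the handle at about a right angle. Its origin lies on the clamp's hinge line, not at the foot. When clamped it presses on the unit's flat deck.
- unit: Loose white plastic wedge-shaped control unit, 90 (x) x 70 (y) mm, 250 g. Origin: centre of its underside; axes like the jig's. Its front (-x) is 16 mm high; from there a face slopes up at 35 degrees from horizontal over 50 mm of x; then a flat deck, 51 mm high and 40 mm long.
- reset_mouth (a point): Centre of the mouth of the 15 mm round hole in the sloping face, at (-20, 0, 33.5) mm in the unit's frame. The hole runs square to the sloping face, so its axis leans 35 degrees from vertical: pressing goes in the direction (0.574, 0, -0.819) in the unit's frame.
- reset: The grey reset button, 13.6 mm across, at the bottom of the hole; its origin is the centre of the cap's outer face, 10 mm below the mouth along the hole when out, 14 mm when fully pressed (spring, 5 N).
- stand: Fixed dark-wood pen stand 60 (x) x 120 (y) x 45 (z) mm. Origin: centre of its underside. Two vertical through holes, 13 mm across, at y = -25 and +25 mm of its frame.
- stylus: Loose aluminium stylus of 40 g standing in one of the stand's holes. Origin on its axis at the underside of its collar (24 mm across, 5 mm thick), which rests on the stand's top; z along the axis, up. Above the collar a round grip 11 mm across reaches to 62 mm; below the collar a shank 6 mm across.
- stylus_tip (a point): Flat tip of the stylus's shank, 40 mm below the stylus's origin along its axis.
- marker: Bystander: marker standing in the stand's other hole; like the stylus but with a thicker grip, 20 mm across, and a 10 mm shank. Origin at the underside of its collar.
- lamp: Bystander: battery lamp, round base 110 mm across, shade 120 mm across, 215 mm tall. Origin: centre of its underside.
- jar: Bystander: green glass candy jar with cap, 76 mm across, 110 mm tall. Origin: centre of its underside.
- coaster: Bystander: white ceramic coaster, 96 mm across, 8 mm thick. Origin: centre of its underside.
Not all that is in view belongs to the job. Leave any orange look-alike of the stylus alone. Leave any yellow look-alike of the unit alone.

How it is judged:
By the outcome, as a careful person would: the job done as asked, in the order asked, and still so for the second after the job is handed in, with the robot touching nothing.
It also fails if it takes over 72 s, if anything falls off the work surface, if the arm or the gripper's body presses on something with over 40 N, if the wrist force passes 120 N, or if a joint passes its speed limit or range.

## Robot

A 6-joint arm with a two-finger parallel gripper is mounted at the origin on the work surface. World frame = base frame: x ahead of the robot, y to its left, z up, the work surface at z = 0. Lengths are in mm, angles in rad, forces in N, time in s.
With the tool pointing down it reaches from about 275 to 750 mm from the base axis. Payload 10.2 kg.
Tool frame: the origin (TCP) lies between the finger pads; the fingertips stand 25 mm ahead of it and the grasp point (between the pads) lies 6 mm ahead of it; z points along the fingers, y is the line along which they close (so a half turn about z gives the same grasp; the last joint's range is limited). The gripper opens to 85 mm and grips with 20 to 120 N. Pads are 22 mm wide; open, the fingers measure 114 mm over their backs; the gripper's body (76 mm by 85 mm) begins 54 mm behind the grasp point. The pads swing forward as they close: fully open they stand 13 mm farther back than shut.
Start: joints at [1.006, 0.313, 1.498, -0, 1.331, -0.223], TCP at [175.984, 494.632, 256.294] pointing down, gripper open.
Joint ranges: [-2.94, 2.94], [-0.97, 2.17], [0.19, 2.56], [-1.23, 4.37], [0.02, 3.11], [-2.88, 2.88]. Speed limits (rad/s): [2.39, 2.39, 3.01, 3.14, 3.14, 3.14].

## Interface

Orientations are given as a unit quaternion [w, x, y, z].
In Python, from rig import ctrl, eyes, finish_job gives the robot as it stands.
- The arm moves only by the tool step_arm, never from a script. Its argument "increments" is a list of rows, each an object of numbers: "dx", "dy", "dz": the shift along the tool's x, y, z in units of 25 mm (1.0 is 25 mm); "wx", "wy", "wz": the turn, a rotation vector about the tool's x, y, z in units of 6 degrees (1.0 is 6 degrees). A call has 1 to 5 rows; each row shifts and turns the commanded pose from where the row before left it, along the tool's axes as they then stand; what a row does not reach is not made up. A row lasts 1/10 s, in which the tool goes at most 50 mm and 8.59 degrees, less where a joint would pass 70% of its speed; a pose out of reach is approached as far as the arm can. A call is refused whole if a number of a shift passes 1 or a number of a turn 1, either way. A call with a gripper value outside its range is refused whole. "fingers" is the finger opening in mm, from 0 to 85.4, set as the call begins (left out, the last holds). The fingers move at their own pace and stop on an object; "squeeze" is the grip in N (left out, the last holds). Time passes only in rows, so rows that do not move let the fingers close. It gives the time, the measured TCP pose, the force, the opening and the grip force at its end, in the units of the state.
- ctrl.sense(): the state, without advancing time (a new reading comes with each control period).
- eyes.capture(name): name is "scene" or "top" or "wrist"; returns a dict with "frame" (400x640x3 uint8, blue, green, red), "fx", "fy", "cx", "cy" (pixels), "R" (3x3) and "t" (3): a world point X has camera coordinates R X + t; the wrist camera has in their place "tool_from_camera" (4x4, takes a point from camera to tool coordinates, whose origin is the TCP and whose axes are the flange's). Camera axes: x right, y down, z forward; pixel columns grow to the right and rows downward; lengths in mm; the calibration is good to about 2 mm. The wrist camera is an equidistant fisheye: a pixel r from the principal point sees the ray r / f radians off the axis. A picture is of the moment at which its call begins: read the wrist's pose just before it. There is no depth.
- finish_job(): hands the job in; it is judged then, once.
Trained networks look in the newest picture that a camera, given by its name, has taken for a name from the list of things; names that differ only in an ending like _2 or _b are one class to them, and where a whole thing is asked for, a point or a joint stands for the part that bears it (a point fixed in the world has none). Each returns a list of dicts, best first, with "p" (0 to 1); they miss things now and then, are a little off and sometimes report something else, mostly with a low value. They report only what shows in the picture. A call takes as long as a camera call. They do not tell look-alikes from the thing itself.
- eyes.cut_out(camera, label): "mask" (400x640 bool, what is visible of it).
- eyes.landmark_of(camera, label): "point" ([x, y, z] in mm, in the coordinates of the camera as it stood for that picture, good to about 4 mm: a listed point, or the origin of a listed thing).
The state is a dict: "time_s": time; "joints": joint angles; "dq": joint speeds; "tau": joint torques, N m; "eef_pos": TCP position; "ee_rot": TCP orientation; "force": force on the tool from outside, world axes, zero at the start; "wrist_torque": the same for the moment, N m; "grip_width": opening from 0.0 (shut) to 1.0 (fully open); "grip_force": force on a finger pad.
Only numpy, scipy, OpenCV 4.12 (cv2) and the standard library are available. Lean on these libraries where they do the work, as an engineer would, in place of code of your own. Each camera call takes 0.05 s, during which the arm holds its last target. There are 200 camera calls.

## Working session

There is one attempt and no reset: what is moved stays moved. The work goes in short steps, Python scripts to look and compute and a tool call to move; the robot and the scene stay as the last step left them, time stands still between calls to the robot, and variables do not carry over. Pictures are saved under pics/ and viewed, at most 10 in all, crops included, and the job is handed in when it is done.

Besides the shell and the picture viewer there is one more tool, called after "Call:" in YAML: its name, and indented under it one key for each argument. step_arm: Moves the arm, as the interface text tells. Its arguments: {"type":"object","properties":{"increments":{"type":"array"},"fingers":{"type":"number"},"squeeze":{"type":"number"}},"required":["increments"]}

```bash
mkdir -p pics; ls; cat > h.py <<'E'
import numpy as np, cv2
from rig import ctrl, eyes, finish_job
from scipy.spatial.transform import Rotation as Ro
def pose():
    s=ctrl.sense(); q=s["ee_rot"]; return np.array(s["eef_pos"]), Ro.from_quat([q[1],q[2],q[3],q[0]]).as_matrix()
def look(cam):
    p,R=pose(); c=eyes.capture(cam); c["p"],c["Rt"]=p,R; return c
def toworld(c,pt):
    pt=np.array(pt,float)
    if "tool_from_camera" in c:
        T=np.array(c["tool_from_camera"]); return c["Rt"]@(T[:3,:3]@pt+T[:3,3])+c["p"]
    return np.array(c["R"]).T@(pt-np.array(c["t"]).ravel())
def lm(cam,c,label,pmin=.2):
    return [(round(d["p"],2),toworld(c,d["point"]).round(1)) for d in eyes.landmark_of(cam,label) if d["p"]>=pmin]
E
python3 - <<'E'
from h import *
np.set_printoptions(suppress=True)
s=ctrl.sense(); print(s["time_s"],s["ee_rot"],s["eef_pos"])
for cam in ("scene","top"):
    c=look(cam); cv2.imwrite(f"pics/{cam}0.png",c["frame"])
    for l in "jig nest clamp_pivot clamp_grip clamp_foot unit reset_mouth reset stand stylus stylus_tip marker lamp jar coaster".split():
        print(cam,l,*[f"{p}:{w}" for p,w in lm(cam,c,l)])
E
```

```text
pics
0.0 [-0.00025398  0.17005827  0.98543379 -0.00060534] [175.846326   494.42396433 255.7223569 ]
scene jig 0.58:[568.8  25.8   1.4]
scene nest 0.57:[589.  -10.   12.3] 0.29:[489.3 157.4 119.5]
scene clamp_pivot 0.94:[546.1  62.5  81.5]
scene clamp_grip 0.81:[490.  156.2 118.3]
scene clamp_foot
scene unit 0.72:[755.4  -3.2  -4.3] 0.67:[588.9 -15.8  13.7]
scene reset_mouth 0.78:[360.5   5.7  35.7] 0.76:[596.9 -29.   43. ] 0.74:[742.7   4.7  33.2] 0.36:[570.8  23.7   0. ]
scene reset 0.66:[542.5  68.4  82.3]
scene stand 0.66:[458.6 336.1   0.5]
scene stylus 0.53:[461.6 358.   44.4] 0.48:[387.  329.6  42.5]
scene stylus_tip 0.54:[386.7 332.1  -2.4]
scene marker 0.46:[457.1 312.8  42.8]
scene lamp 0.58:[ 416.4 -351.4   -0. ] 0.29:[491.  153.  120.9]
scene jar
scene coaster 0.71:[648.4 301.6  -0.8]
top jig 0.89:[566.3  30.4  -1.5]
top nest 0.63:[588.4 -11.8  14.6] 0.34:[546.4  68.9  86. ]
top clamp_pivot 0.92:[544.5  68.4  83.4]
top clamp_grip 0.72:[493.8 153.3 118.9]
top clamp_foot 0.6:[ 420.3 -344.3    3.5] 0.39:[545.9  64.5  86. ]
top unit 0.8:[593.4 -11.2  11.3] 0.62:[758.9  -3.    2. ] 0.62:[369.5  23.4  -1.7]
top reset_mouth 0.9:[742.1   4.3  36.6] 0.74:[598.5 -32.1  47.4] 0.68:[361.3   1.9  34.4] 0.65:[547.6  67.7  83.6]
top reset 0.58:[491.4 156.7 118.6]
top stand 0.65:[456.6 334.1  -0.6]
top stylus 0.5:[455.7 363.2  43.3] 0.44:[496.5 154.2 118.1] 0.38:[384.3 331.8  40.6]
top stylus_tip 0.57:[650.2 309.9  -3.2]
top marker 0.56:[460.  306.7  49.6] 0.47:[495.3 156.2 116.6]
top lamp 0.57:[ 419.4 -345.8    5.1]
top jar 0.64:[ 681.9 -301.4   -2.2]
top coaster 0.93:[652.  309.3  -2.6]
```

View pics/scene0.png

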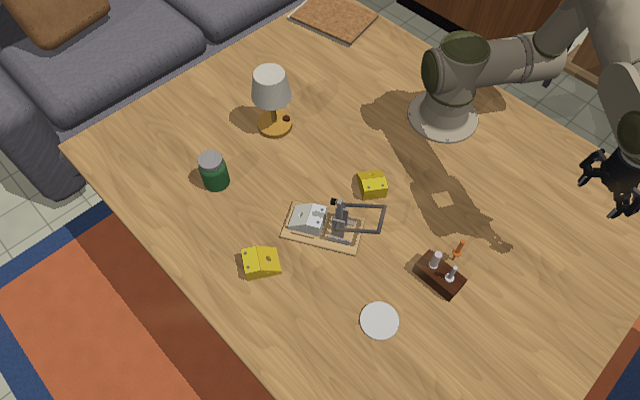

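View pics/top0.png

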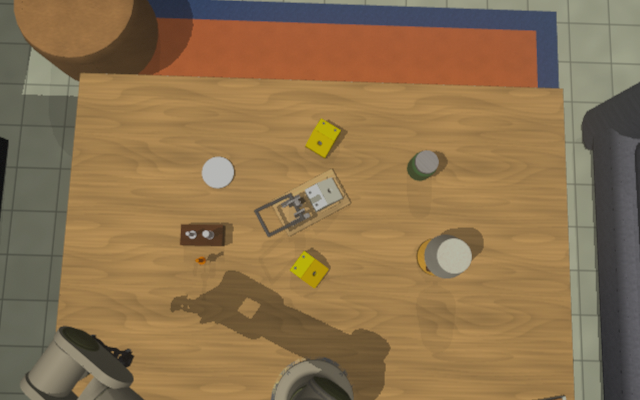

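The scene picture shows the jig at (325,228) with its clamp handle open towards the upper right. The stand is at (440,275) and the orange look-alike at (458,248). The top picture shows the white unit at (323,193), the crossbar around (260,218), the stylus at (193,234) and the marker at (208,234). The yellow units at (323,138) and (310,268) are decoys, and the numbers agree with all this.

```bash
cat >> h.py <<'E'
def jig(yaw_deg,cx,cy):
    a=np.radians(yaw_deg); ex=np.array([np.cos(a),np.sin(a),0]); ey=np.array([-ex[1],ex[0],0]); o=np.array([cx,cy,0.])
    return o,ex,ey,np.array([0,0,1.])
def toolR(x,z):
    z=z/np.linalg.norm(z); x=x-z*(x@z); x/=np.linalg.norm(x); return np.stack([x,np.cross(z,x),z],1)
def plan(p1,R1,n,dec=2,p0=None,R0=None,show=True):
    """rows (tool units) from measured pose to p1,R1 in n rows; feedback of the rounding"""
    if p0 is None: p0,R0=pose()
    p,R=p0.copy(),R0.copy(); rows=[]
    for i in range(n):
        k=n-i
        w=Ro.from_matrix(R.T@R1).as_rotvec()/k/np.radians(6); d=R.T@(p1-p)/k/25
        w,d=np.clip(w.round(dec),-1,1),np.clip(d.round(dec),-1,1)
        p=p+R@d*25; R=R@Ro.from_rotvec(w*np.radians(6)).as_matrix()
        rows.append(dict(zip(("dx","dy","dz","wx","wy","wz"),(*d,*w))))
    if show:
        for i in range(0,n,5): print("["+",".join("{"+",".join(f'"{k}":{v:g}' for k,v in r.items() if v)+"}" for r in rows[i:i+5])+"]")
        print("left mm",(p1-p).round(1),"deg",np.degrees(Ro.from_matrix(R.T@R1).as_rotvec()).round(1))
    return p,R
E
python3 - <<'E'
from h import *
o,ex,ey,ez=jig(120.3,567,28)
piv=o+45*ex+85*ez; grip=piv+110*(np.sin(np.radians(71))*ex+np.cos(np.radians(71))*ez); print(piv,grip)
al=np.radians(51); out=np.sin(al)*ex+np.cos(al)*ez
plan(grip+90*out,toolR(-ey,-out),25,1)
E
```

```text
[544.29625693  66.85279978  85.        ] [491.8218305  156.65201821 120.81249699]
[{"dx":-0.6,"dy":-0.3,"dz":0.1,"wx":-0.2,"wy":-0.4,"wz":0.8},{"dx":-0.6,"dy":-0.2,"dz":0.1,"wx":-0.2,"wy":-0.4,"wz":0.8},{"dx":-0.6,"dy":-0.2,"dz":0.2,"wx":-0.2,"wy":-0.4,"wz":0.8},{"dx":-0.6,"dy":-0.1,"dz":0.2,"wx":-0.2,"wy":-0.4,"wz":0.8},{"dx":-0.6,"dy":-0.1,"dz":0.2,"wx":-0.2,"wy":-0.4,"wz":0.8}]
[{"dx":-0.6,"dz":0.2,"wx":-0.2,"wy":-0.4,"wz":0.8},{"dx":-0.6,"dz":0.3,"wx":-0.2,"wy":-0.4,"wz":0.8},{"dx":-0.6,"dz":0.3,"wx":-0.2,"wy":-0.4,"wz":0.8},{"dx":-0.6,"dy":0.1,"dz":0.3,"wx":-0.2,"wy":-0.4,"wz":0.8},{"dx":-0.5,"dy":0.1,"dz":0.3,"wx":-0.2,"wy":-0.4,"wz":0.8}]
[{"dx":-0.5,"dy":0.2,"dz":0.4,"wx":-0.2,"wy":-0.4,"wz":0.8},{"dx":-0.5,"dy":0.2,"dz":0.4,"wx":-0.2,"wy":-0.4,"wz":0.8},{"dx":-0.4,"dy":0.2,"dz":0.4,"wx":-0.2,"wy":-0.4,"wz":0.8},{"dx":-0.4,"dy":0.3,"dz":0.4,"wx":-0.1,"wy":-0.4,"wz":0.8},{"dx":-0.4,"dy":0.3,"dz":0.4,"wx":-0.2,"wy":-0.4,"wz":0.8}]
[{"dx":-0.3,"dy":0.3,"dz":0.5,"wx":-0.1,"wy":-0.4,"wz":0.8},{"dx":-0.3,"dy":0.3,"dz":0.5,"wx":-0.2,"wy":-0.4,"wz":0.8},{"dx":-0.2,"dy":0.3,"dz":0.5,"wx":-0.1,"wy":-0.4,"wz":0.8},{"dx":-0.2,"dy":0.3,"dz":0.5,"wx":-0.2,"wy":-0.4,"wz":0.8},{"dx":-0.1,"dy":0.3,"dz":0.5,"wx":-0.1,"wy":-0.4,"wz":0.8}]
[{"dx":-0.1,"dy":0.4,"dz":0.5,"wx":-0.2,"wy":-0.4,"wz":0.8},{"dy":0.3,"dz":0.6,"wx":-0.1,"wy":-0.4,"wz":0.8},{"dx":0.1,"dy":0.3,"dz":0.6,"wx":-0.2,"wy":-0.3,"wz":0.7},{"dx":0.1,"dy":0.3,"dz":0.5,"wx":-0.1,"wy":-0.4,"wz":0.8},{"dx":0.1,"dy":0.4,"dz":0.6,"wx":-0.2,"wy":-0.3,"wz":0.7}]
left mm [-0.5  0.9  0.2] deg [ 0.2 -0.2  0. ]
```

Call:
step_arm:
  increments:
    - {"dx": -0.6, "dy": -0.3, "dz": 0.1, "wx": -0.2, "wy": -0.4, "wz": 0.8}
    - {"dx": -0.6, "dy": -0.2, "dz": 0.1, "wx": -0.2, "wy": -0.4, "wz": 0.8}
    - {"dx": -0.6, "dy": -0.2, "dz": 0.2, "wx": -0.2, "wy": -0.4, "wz": 0.8}
    - {"dx": -0.6, "dy": -0.1, "dz": 0.2, "wx": -0.2, "wy": -0.4, "wz": 0.8}
    - {"dx": -0.6, "dy": -0.1, "dz": 0.2, "wx": -0.2, "wy": -0.4, "wz": 0.8}
  fingers: 45

```text
time_s: 2.1
eef_pos: [233.3, 437.8, 241.4]
ee_rot: [0.112, 0.371, 0.921, 0.034]
force: [0.8, 0.5, -1.2]
grip_width: 0.523
grip_force: 0.0
```

Call:
step_arm:
  increments:
    - {"dx": -0.6, "dz": 0.2, "wx": -0.2, "wy": -0.4, "wz": 0.8}
    - {"dx": -0.6, "dz": 0.3, "wx": -0.2, "wy": -0.4, "wz": 0.8}
    - {"dx": -0.6, "dz": 0.3, "wx": -0.2, "wy": -0.4, "wz": 0.8}
    - {"dx": -0.6, "dy": 0.1, "dz": 0.3, "wx": -0.2, "wy": -0.4, "wz": 0.8}
    - {"dx": -0.5, "dy": 0.1, "dz": 0.3, "wx": -0.2, "wy": -0.4, "wz": 0.8}

```text
invalid input at $.increments[0]: expected keys dx, dy, dz, wx, wy, wz
```

Call:
step_arm:
  increments:
    - {"dx": -0.5, "dy": 0.2, "dz": 0.4, "wx": -0.2, "wy": -0.4, "wz": 0.8}
    - {"dx": -0.5, "dy": 0.2, "dz": 0.4, "wx": -0.2, "wy": -0.4, "wz": 0.8}
    - {"dx": -0.4, "dy": 0.2, "dz": 0.4, "wx": -0.2, "wy": -0.4, "wz": 0.8}
    - {"dx": -0.4, "dy": 0.3, "dz": 0.4, "wx": -0.1, "wy": -0.4, "wz": 0.8}
    - {"dx": -0.4, "dy": 0.3, "dz": 0.4, "wx": -0.2, "wy": -0.4, "wz": 0.8}

```text
time_s: 2.6
eef_pos: [303.0, 409.5, 213.1]
ee_rot: [0.214, 0.55, 0.805, 0.061]
force: [-0.0, 0.0, -0.7]
grip_width: 0.531
grip_force: 0.0
```

Call:
step_arm:
  increments:
    - {"dx": -0.3, "dy": 0.3, "dz": 0.5, "wx": -0.1, "wy": -0.4, "wz": 0.8}
    - {"dx": -0.3, "dy": 0.3, "dz": 0.5, "wx": -0.2, "wy": -0.4, "wz": 0.8}
    - {"dx": -0.2, "dy": 0.3, "dz": 0.5, "wx": -0.1, "wy": -0.4, "wz": 0.8}
    - {"dx": -0.2, "dy": 0.3, "dz": 0.5, "wx": -0.2, "wy": -0.4, "wz": 0.8}
    - {"dx": -0.1, "dy": 0.3, "dz": 0.5, "wx": -0.1, "wy": -0.4, "wz": 0.8}

```text
time_s: 3.1
eef_pos: [368.2, 379.6, 181.8]
ee_rot: [0.299, 0.7, 0.644, 0.076]
force: [-0.9, -0.2, 0.2]
grip_width: 0.525
grip_force: 0.0
```

Call:
step_arm:
  increments:
    - {"dx": -0.1, "dy": 0.4, "dz": 0.5, "wx": -0.2, "wy": -0.4, "wz": 0.8}
    - {"dy": 0.3, "dz": 0.6, "wx": -0.1, "wy": -0.4, "wz": 0.8}
    - {"dx": 0.1, "dy": 0.3, "dz": 0.6, "wx": -0.2, "wy": -0.3, "wz": 0.7}
    - {"dx": 0.1, "dy": 0.3, "dz": 0.5, "wx": -0.1, "wy": -0.4, "wz": 0.8}
    - {"dx": 0.1, "dy": 0.4, "dz": 0.6, "wx": -0.2, "wy": -0.3, "wz": 0.7}

```text
invalid input at $.increments[1]: expected keys dx, dy, dz, wx, wy, wz
```

```bash
sed -i 's/ if v)+"}"/)+"}"/' h.py
python3 - <<'E'
from h import *
o,ex,ey,ez=jig(120.3,567,28)
piv=o+45*ex+85*ez; grip=piv+110*(np.sin(np.radians(71))*ex+np.cos(np.radians(71))*ez)
al=np.radians(51); out=np.sin(al)*ex+np.cos(al)*ez
plan(grip+90*out,toolR(-ey,-out),15,1)
E
```

```text
[{"dx":-0.4,"dy":0.2,"dz":0.3,"wx":-0.1,"wy":-0.2,"wz":0.5},{"dx":-0.4,"dy":0.2,"dz":0.3,"wx":-0.1,"wy":-0.2,"wz":0.5},{"dx":-0.3,"dy":0.2,"dz":0.3,"wx":-0.1,"wy":-0.2,"wz":0.5},{"dx":-0.3,"dy":0.2,"dz":0.3,"wx":-0.1,"wy":-0.3,"wz":0.5},{"dx":-0.3,"dy":0.3,"dz":0.3,"wx":-0.1,"wy":-0.2,"wz":0.5}]
[{"dx":-0.3,"dy":0.3,"dz":0.3,"wx":-0.1,"wy":-0.3,"wz":0.5},{"dx":-0.2,"dy":0.3,"dz":0.3,"wx":-0.1,"wy":-0.2,"wz":0.5},{"dx":-0.2,"dy":0.3,"dz":0.3,"wx":-0.1,"wy":-0.3,"wz":0.5},{"dx":-0.2,"dy":0.3,"dz":0.3,"wx":-0.1,"wy":-0.2,"wz":0.6},{"dx":-0.2,"dy":0.3,"dz":0.4,"wx":-0.1,"wy":-0.3,"wz":0.5}]
[{"dx":-0.2,"dy":0.3,"dz":0.4,"wx":-0.1,"wy":-0.2,"wz":0.6},{"dx":-0.1,"dy":0.3,"dz":0.3,"wx":-0.1,"wy":-0.2,"wz":0.5},{"dx":-0.1,"dy":0.3,"dz":0.4,"wx":-0.2,"wy":-0.3,"wz":0.6},{"dx":-0.1,"dy":0.3,"dz":0.4,"wx":-0.1,"wy":-0.2,"wz":0.5},{"dx":-0.1,"dy":0.3,"dz":0.3,"wx":-0.2,"wy":-0.3,"wz":0.6}]
left mm [ 0.9  0.6 -1.3] deg [ 0.1  0.  -0. ]
```

Call:
step_arm:
  increments:
    - {"dx": -0.4, "dy": 0.2, "dz": 0.3, "wx": -0.1, "wy": -0.2, "wz": 0.5}
    - {"dx": -0.4, "dy": 0.2, "dz": 0.3, "wx": -0.1, "wy": -0.2, "wz": 0.5}
    - {"dx": -0.3, "dy": 0.2, "dz": 0.3, "wx": -0.1, "wy": -0.2, "wz": 0.5}
    - {"dx": -0.3, "dy": 0.2, "dz": 0.3, "wx": -0.1, "wy": -0.3, "wz": 0.5}
    - {"dx": -0.3, "dy": 0.3, "dz": 0.3, "wx": -0.1, "wy": -0.2, "wz": 0.5}

```text
time_s: 3.6
eef_pos: [398.3, 324.1, 178.8]
ee_rot: [0.341, 0.773, 0.527, 0.09]
force: [0.5, -0.3, 0.1]
grip_width: 0.523
grip_force: 0.0
```

Call:
step_arm:
  increments:
    - {"dx": -0.3, "dy": 0.3, "dz": 0.3, "wx": -0.1, "wy": -0.3, "wz": 0.5}
    - {"dx": -0.2, "dy": 0.3, "dz": 0.3, "wx": -0.1, "wy": -0.2, "wz": 0.5}
    - {"dx": -0.2, "dy": 0.3, "dz": 0.3, "wx": -0.1, "wy": -0.3, "wz": 0.5}
    - {"dx": -0.2, "dy": 0.3, "dz": 0.3, "wx": -0.1, "wy": -0.2, "wz": 0.6}
    - {"dx": -0.2, "dy": 0.3, "dz": 0.4, "wx": -0.1, "wy": -0.3, "wz": 0.5}

```text
time_s: 4.1
eef_pos: [429.5, 271.1, 180.2]
ee_rot: [0.38, 0.833, 0.39, 0.097]
force: [-0.6, -0.4, -0.8]
grip_width: 0.526
grip_force: 0.0
```

Call:
step_arm:
  increments:
    - {"dx": -0.2, "dy": 0.3, "dz": 0.4, "wx": -0.1, "wy": -0.2, "wz": 0.6}
    - {"dx": -0.1, "dy": 0.3, "dz": 0.3, "wx": -0.1, "wy": -0.2, "wz": 0.5}
    - {"dx": -0.1, "dy": 0.3, "dz": 0.4, "wx": -0.2, "wy": -0.3, "wz": 0.6}
    - {"dx": -0.1, "dy": 0.3, "dz": 0.4, "wx": -0.1, "wy": -0.2, "wz": 0.5}
    - {"dx": -0.1, "dy": 0.3, "dz": 0.3, "wx": -0.2, "wy": -0.3, "wz": 0.6}

```text
time_s: 4.6
eef_pos: [456.1, 216.5, 178.8]
ee_rot: [0.416, 0.871, 0.236, 0.112]
force: [-0.0, -0.1, 0.8]
grip_width: 0.525
grip_force: 0.0
```

```bash
python3 - <<'E'
from h import *
c=look("wrist"); cv2.imwrite("pics/w1.png",c["frame"]); print(c["p"],ctrl.sense()["joints"])
for l in "jig nest clamp_pivot clamp_grip reset_mouth unit".split(): print(l,*[f"{p}:{w}" for p,w in lm("wrist",c,l)])
E
```

```text
[456.06898552 216.45511709 178.82654305] [ 0.56605904  0.49541463  1.70012051 -0.97492026  1.22240106  2.10248898]
jig
nest
clamp_pivot 0.64:[541.9  62.   87.3]
clamp_grip 0.62:[489.3 161.7 117.6]
reset_mouth 0.96:[736.9   7.2  38.4] 0.83:[359.4   8.2  31.2] 0.6:[599.1 -34.7  44.2]
unit 0.94:[369.5  24.1   2.2] 0.82:[759.3  -3.9  -1.1] 0.65:[590.5 -11.3  14.7]
```

View pics/w1.png

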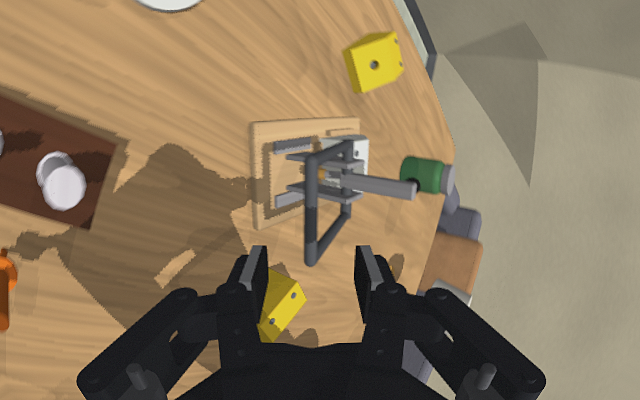

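```bash
cat >> h.py <<'E'
def proj(c,X):
    if "tool_from_camera" in c:
        T=np.array(c["tool_from_camera"]); v=T[:3,:3].T@(c["Rt"].T@(X-c["p"])-T[:3,3])
        r=np.hypot(v[0],v[1]); th=np.arctan2(r,v[2]); return np.array([c["cx"]+c["fx"]*th*v[0]/r,c["cy"]+c["fy"]*th*v[1]/r])
    v=np.array(c["R"])@X+np.array(c["t"]).ravel(); return np.array([c["cx"]+c["fx"]*v[0]/v[2],c["cy"]+c["fy"]*v[1]/v[2]])
E
python3 - <<'E'
from h import *
c=look("wrist"); T=np.array(c["tool_from_camera"]); print(T.round(2).tolist(),c["fx"],c["cx"],c["cy"])
o,ex,ey,ez=jig(120.3,567,28)
P=lambda x,y,z:o+x*ex+y*ey+z*ez
for n,X in dict(grip=P(149,0,120.8),c1=P(149,38,120.8),c2=P(149,-38,120.8),piv=P(45,0,85),board1=P(105,60,12),board2=P(105,-60,12),tool=c["p"]+6*c["Rt"][:,2]).items(): print(n,proj(c,X).round(1))
E
```

```text
[[-0.0, -0.95, -0.31, 77.89], [1.0, -0.0, 0.0, 0.3], [-0.0, -0.31, 0.95, -117.6], [0.0, 0.0, 0.0, 1.0]] 309.70691628693146 310.7868406581842 199.26701315255858
grip [309.3 212.7]
c1 [309.1 259. ]
c2 [309.4 160.6]
piv [345.8 178.5]
board1 [258.3 231.1]
board2 [253.6 121. ]
tool [310.  276.8]
```

```bash
python3 - <<'E'
from h import *
o,ex,ey,ez=jig(120.3,567,28)
al=np.radians(51); out=np.sin(al)*ex+np.cos(al)*ez; g=o+149*ex+120.8*ez
plan(g+6*out,toolR(-ey,-out),5,2)
E
```

```text
[{"dx":0,"dy":-0.01,"dz":0.68,"wx":-0,"wy":-0,"wz":0.01},{"dx":0,"dy":-0,"dz":0.69,"wx":-0,"wy":-0,"wz":0.01},{"dx":0.01,"dy":-0.01,"dz":0.68,"wx":-0,"wy":-0.01,"wz":0.01},{"dx":0,"dy":-0,"dz":0.69,"wx":-0,"wy":-0,"wz":0},{"dx":0.01,"dy":-0.01,"dz":0.68,"wx":-0,"wy":-0.01,"wz":0.01}]
left mm [-0.  -0.1 -0. ] deg [-0.  0. -0.]
```

Call:
step_arm:
  increments:
    - {"dx": 0, "dy": 0, "dz": 0.7, "wx": 0, "wy": 0, "wz": 0}
    - {"dx": 0, "dy": 0, "dz": 0.7, "wx": 0, "wy": 0, "wz": 0}
    - {"dx": 0, "dy": 0, "dz": 0.7, "wx": 0, "wy": 0, "wz": 0}
    - {"dx": 0, "dy": 0, "dz": 0.7, "wx": 0, "wy": 0, "wz": 0}
    - {"dx": 0, "dy": 0, "dz": 0.6, "wx": 0, "wy": 0, "wz": 0}

```text
time_s: 5.5
eef_pos: [489.5, 159.7, 125.0]
ee_rot: [0.416, 0.871, 0.238, 0.112]
force: [-0.0, 0.1, -0.3]
grip_width: 0.532
grip_force: 0.0
```

Call:
step_arm:
  increments:
    - {"dx": 0, "dy": 0, "dz": 0, "wx": 0, "wy": 0, "wz": 0}
    - {"dx": 0, "dy": 0, "dz": 0, "wx": 0, "wy": 0, "wz": 0}
    - {"dx": 0, "dy": 0, "dz": 0, "wx": 0, "wy": 0, "wz": 0}
    - {"dx": 0, "dy": 0, "dz": 0, "wx": 0, "wy": 0, "wz": 0}
    - {"dx": 0, "dy": 0, "dz": 0, "wx": 0, "wy": 0, "wz": 0}
  fingers: 5
  squeeze: 30

```text
time_s: 6.0
eef_pos: [489.1, 160.7, 125.5]
ee_rot: [0.415, 0.871, 0.238, 0.113]
force: [-2.6, 4.8, -2.4]
grip_width: 0.107
grip_force: 29.7
```

```bash
python3 - <<'E'
from h import *
c=look("wrist"); print(c["p"]); s=ctrl.sense(); print(s["grip_width"],s["grip_force"],s["force"]); cv2.imwrite("pics/w2.png",c["frame"])
# constant body step for rotation dphi about hinge
o,ex,ey,ez=jig(120.3,567,28); piv=o+45*ex+85*ez
n=20; d=Ro.from_rotvec(-ey*np.radians(86)/n).as_matrix()
p1=piv+d@(c["p"]-piv); R=c["Rt"]
print((R.T@(p1-c["p"])/25).round(3), (R.T@-ey*86/n/6).round(3))
E
```

```text
[489.09795934 160.74528304 125.46334279]
0.10176551036874759 29.792253077030182 [-2.73581955  5.85419257 -0.73206787]
[-0.001  0.334 -0.099] [0.717 0.002 0.002]
```

View pics/w2.png

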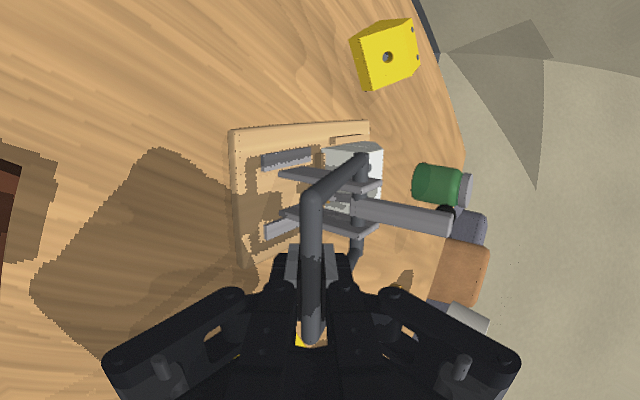

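The bar, at column 312, is held between the pads (opening about 9 mm, 30 N). Next I swing it closed.

Call:
step_arm:
  increments:
    - {"dx": 0, "dy": 0.33, "dz": -0.1, "wx": 0.72, "wy": 0, "wz": 0}
    - {"dx": 0, "dy": 0.34, "dz": -0.1, "wx": 0.72, "wy": 0, "wz": 0}
    - {"dx": 0, "dy": 0.33, "dz": -0.1, "wx": 0.72, "wy": 0, "wz": 0}
    - {"dx": 0, "dy": 0.34, "dz": -0.1, "wx": 0.72, "wy": 0, "wz": 0}
    - {"dx": 0, "dy": 0.33, "dz": -0.1, "wx": 0.72, "wy": 0, "wz": 0}

```text
time_s: 6.55
eef_pos: [500.2, 141.5, 162.7]
ee_rot: [0.243, 0.934, 0.255, 0.066]
force: [-1.2, 1.3, -9.3]
grip_width: 0.1
grip_force: 29.2
```

Call:
step_arm:
  increments:
    - {"dx": 0, "dy": 0.33, "dz": -0.1, "wx": 0.72, "wy": 0, "wz": 0}
    - {"dx": 0, "dy": 0.34, "dz": -0.1, "wx": 0.72, "wy": 0, "wz": 0}
    - {"dx": 0, "dy": 0.33, "dz": -0.1, "wx": 0.72, "wy": 0, "wz": 0}
    - {"dx": 0, "dy": 0.34, "dz": -0.1, "wx": 0.72, "wy": 0, "wz": 0}
    - {"dx": 0, "dy": 0.33, "dz": -0.1, "wx": 0.72, "wy": 0, "wz": 0}

```text
time_s: 7.05
eef_pos: [517.8, 111.5, 189.4]
ee_rot: [0.064, 0.963, 0.263, 0.016]
force: [-1.8, 0.8, -5.7]
grip_width: 0.104
grip_force: 29.4
```

```bash
cat > sw.py <<'E'
from h import *
import sys
p,R=pose(); s=ctrl.sense(); o,ex,ey,ez=jig(120.3,567,28); piv=o+45*ex+85*ez
g=p+6*R[:,2]-piv; print("g jig",(g@ex).round(1),(g@ey).round(1),g[2].round(1),"r",np.hypot(g@ex,g[2]).round(1),"ang",np.degrees(np.arctan2(g@ex,g[2])).round(1),"tilt",np.degrees(np.arctan2(-R[:,2]@ex,-R[2,2])).round(1),"F tool",(R.T@s["force"]).round(1),s["grip_width"],s["grip_force"],s["time_s"])
E
python3 sw.py
```

```text
g jig 51.1 0.4 98.5 r 111.0 ang 27.4 tilt 7.6 F tool [-1.1 -2.4  5.4] 0.10390499540045046 29.389855563640594 7.05
```

Call:
step_arm:
  increments:
    - {"dx": 0, "dy": 0.33, "dz": -0.1, "wx": 0.72, "wy": 0, "wz": 0}
    - {"dx": 0, "dy": 0.34, "dz": -0.1, "wx": 0.72, "wy": 0, "wz": 0}
    - {"dx": 0, "dy": 0.33, "dz": -0.1, "wx": 0.72, "wy": 0, "wz": 0}
    - {"dx": 0, "dy": 0.34, "dz": -0.1, "wx": 0.72, "wy": 0, "wz": 0}
    - {"dx": 0, "dy": 0.33, "dz": -0.1, "wx": 0.72, "wy": 0, "wz": 0}

```text
time_s: 7.55
eef_pos: [539.2, 74.6, 201.4]
ee_rot: [-0.116, 0.958, 0.261, -0.033]
force: [-1.2, -2.2, -3.9]
grip_width: 0.1
grip_force: 29.5
```

Call:
step_arm:
  increments:
    - {"dx": 0, "dy": 0.33, "dz": -0.1, "wx": 0.72, "wy": 0, "wz": 0}
    - {"dx": 0, "dy": 0.34, "dz": -0.1, "wx": 0.72, "wy": 0, "wz": 0}
    - {"dx": 0, "dy": 0.33, "dz": -0.1, "wx": 0.72, "wy": 0, "wz": 0}
    - {"dx": 0, "dy": 0.33, "dz": -0.1, "wx": 0.72, "wy": 0, "wz": 0}
    - {"dx": 0, "dy": 0, "dz": 0, "wx": 0, "wy": 0, "wz": 0}

```text
time_s: 8.05
eef_pos: [557.7, 42.8, 198.5]
ee_rot: [-0.258, 0.93, 0.252, -0.071]
force: [1.3, -6.2, 2.4]
grip_width: 0.102
grip_force: 30.3
```

```bash
python3 sw.py
```

```text
g jig -24.4 0.6 108.3 r 111.1 ang -12.7 tilt -31.1 F tool [-2.   3.9 -5.2] 0.10154206599209638 30.27192324399948 8.05
```

Call:
step_arm:
  increments:
    - {"dx": 0, "dy": 0.2, "dz": -0.05, "wx": 0.4, "wy": 0, "wz": 0}
    - {"dx": 0, "dy": 0, "dz": 0, "wx": 0, "wy": 0, "wz": 0}

```text
time_s: 8.25
eef_pos: [559.7, 39.3, 197.4]
ee_rot: [-0.277, 0.924, 0.251, -0.077]
force: [-0.0, -7.4, 3.0]
grip_width: 0.104
grip_force: 30.6
```

Call:
step_arm:
  increments:
    - {"dx": 0, "dy": 0, "dz": 0, "wx": 0, "wy": 0, "wz": 0}
    - {"dx": 0, "dy": 0, "dz": 0, "wx": 0, "wy": 0, "wz": 0}
    - {"dx": 0, "dy": 0, "dz": 0, "wx": 0, "wy": 0, "wz": 0}
    - {"dx": 0, "dy": 0, "dz": -0.5, "wx": 0, "wy": 0, "wz": 0}
    - {"dx": 0, "dy": 0, "dz": -1, "wx": 0, "wy": 0, "wz": 0}
  fingers: 40

```text
time_s: 8.75
eef_pos: [569.4, 23.8, 228.6]
ee_rot: [-0.278, 0.924, 0.252, -0.078]
force: [-0.1, -0.3, -0.3]
grip_width: 0.47
grip_force: 0.0
```

Call:
step_arm:
  increments:
    - {"dx": 0, "dy": 0, "dz": -1, "wx": 0, "wy": 0, "wz": 0}
    - {"dx": 0, "dy": 0, "dz": -1, "wx": 0, "wy": 0, "wz": 0}
    - {"dx": 0, "dy": 0, "dz": -0.5, "wx": 0, "wy": 0, "wz": 0}

```text
time_s: 9.05
eef_pos: [588.0, -7.4, 283.1]
ee_rot: [-0.277, 0.924, 0.252, -0.075]
force: [-0.7, -0.5, -0.8]
grip_width: 0.471
grip_force: 0.0
```

```bash
python3 sw.py; python3 - <<'E'
from h import *
c=look("wrist"); cv2.imwrite("pics/w3.png",c["frame"])
for l in "nest clamp_pivot clamp_grip reset_mouth reset stylus stand marker".split(): print(l,*[f"{p}:{w}" for p,w in lm("wrist",c,l)])
o,ex,ey,ez=jig(120.3,567,28)
P=lambda x,y,z:o+x*ex+y*ey+z*ez
for n,X in dict(grip=P(16.5,0,191.2),mouth=P(-65,0,45.5),piv=P(45,0,85),b1=P(105,60,12),b2=P(105,-60,12),b3=P(-105,60,12),b4=P(-105,-60,12)).items(): print(n,proj(c,X).round(1),X.round(1))
E
```

```text
g jig -82.9 -0.3 193.1 r 210.1 ang -23.2 tilt -33.3 F tool [-0.8  0.5  0.6] 0.4705712236593258 0.0 9.05
nest
clamp_pivot 0.7:[542.9  63.1  89.5]
clamp_grip 0.92:[556.8  41.1 190.8]
reset_mouth 0.81:[736.1   6.4  36.3] 0.78:[598.6 -33.3  44.8] 0.7:[359.1   8.2  32.1] 0.54:[560.   38.7 190.4]
reset 0.6:[742.7   0.9  24.2] 0.48:[592.5 -22.4  33. ]
stylus 0.72:[382.3 330.1  40.1] 0.51:[454.1 365.3  45.4]
stand
marker 0.97:[457.  312.9  45.8]
grip [313.6 205.4] [558.7  42.2 191.2]
mouth [449.3 182.1] [599.8 -28.1  45.5]
piv [344.1 174.4] [544.3  66.9  85. ]
b1 [329.1 199.8] [462.2  88.4  12. ]
b2 [330.4 115.7] [565.8 148.9  12. ]
b3 [477.4 229.5] [568.2 -92.9  12. ]
b4 [491.5 130. ] [671.8 -32.4  12. ]
```

View pics/w3.png

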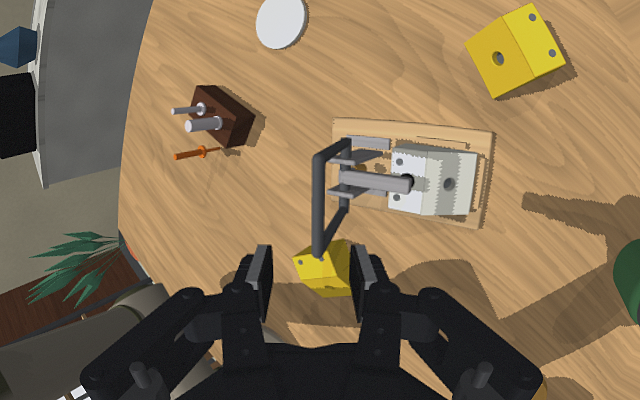

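The clamp is shut with its foot on the deck at (405,182). The mouth shows at (449,184) where the model predicts (449,182). The stylus's collar in the stand is at about (200,108) and the marker is at (205,126).

```bash
python3 - <<'E'
from h import *
a=np.radians(50); plan(np.array([456,363.5,172]),toolR(np.array([np.cos(a),np.sin(a),0]),np.array([0,0,-1.])),20,1)
E
```

```text
[{"dx":0.1,"dy":-0.5,"dz":0.6,"wx":-0.3,"wy":-0,"wz":-0.2},{"dx":0.2,"dy":-0.5,"dz":0.6,"wx":-0.3,"wy":-0,"wz":-0.2},{"dx":0.2,"dy":-0.6,"dz":0.6,"wx":-0.3,"wy":-0.1,"wz":-0.2},{"dx":0.2,"dy":-0.6,"dz":0.5,"wx":-0.3,"wy":-0,"wz":-0.2},{"dx":0.2,"dy":-0.6,"dz":0.5,"wx":-0.3,"wy":-0.1,"wz":-0.2}]
[{"dx":0.2,"dy":-0.6,"dz":0.5,"wx":-0.3,"wy":-0.1,"wz":-0.1},{"dx":0.2,"dy":-0.6,"dz":0.5,"wx":-0.3,"wy":-0,"wz":-0.1},{"dx":0.2,"dy":-0.6,"dz":0.5,"wx":-0.3,"wy":-0,"wz":-0.2},{"dx":0.3,"dy":-0.6,"dz":0.5,"wx":-0.3,"wy":-0.1,"wz":-0.2},{"dx":0.3,"dy":-0.6,"dz":0.4,"wx":-0.3,"wy":-0,"wz":-0.1}]
[{"dx":0.3,"dy":-0.7,"dz":0.4,"wx":-0.3,"wy":-0.1,"wz":-0.2},{"dx":0.3,"dy":-0.7,"dz":0.4,"wx":-0.2,"wy":-0,"wz":-0.1},{"dx":0.3,"dy":-0.7,"dz":0.4,"wx":-0.3,"wy":-0.1,"wz":-0.2},{"dx":0.3,"dy":-0.6,"dz":0.3,"wx":-0.2,"wy":-0,"wz":-0.1},{"dx":0.3,"dy":-0.7,"dz":0.3,"wx":-0.3,"wy":-0.1,"wz":-0.2}]
[{"dx":0.3,"dy":-0.7,"dz":0.3,"wx":-0.2,"wy":-0,"wz":-0.1},{"dx":0.4,"dy":-0.6,"dz":0.3,"wx":-0.3,"wy":-0.1,"wz":-0.2},{"dx":0.4,"dy":-0.7,"dz":0.3,"wx":-0.2,"wy":-0,"wz":-0.1},{"dx":0.3,"dy":-0.7,"dz":0.3,"wx":-0.3,"wy":-0.1,"wz":-0.2},{"dx":0.4,"dy":-0.6,"dz":0.3,"wx":-0.2,"wy":-0,"wz":-0.1}]
left mm [-0.2 -0.   1.1] deg [-0.1 -0.2 -0. ]
```

Call:
step_arm:
  increments:
    - {"dx": 0.1, "dy": -0.5, "dz": 0.6, "wx": -0.3, "wy": 0, "wz": -0.2}
    - {"dx": 0.2, "dy": -0.5, "dz": 0.6, "wx": -0.3, "wy": 0, "wz": -0.2}
    - {"dx": 0.2, "dy": -0.6, "dz": 0.6, "wx": -0.3, "wy": -0.1, "wz": -0.2}
    - {"dx": 0.2, "dy": -0.6, "dz": 0.5, "wx": -0.3, "wy": 0, "wz": -0.2}
    - {"dx": 0.2, "dy": -0.6, "dz": 0.5, "wx": -0.3, "wy": -0.1, "wz": -0.2}
  fingers: 32

```text
time_s: 10.0
eef_pos: [554.4, 87.7, 254.7]
ee_rot: [-0.204, 0.928, 0.308, -0.052]
force: [-0.1, -0.4, -0.4]
grip_width: 0.377
grip_force: 0.0
```

Call:
step_arm:
  increments:
    - {"dx": 0.2, "dy": -0.6, "dz": 0.5, "wx": -0.3, "wy": -0.1, "wz": -0.1}
    - {"dx": 0.2, "dy": -0.6, "dz": 0.5, "wx": -0.3, "wy": 0, "wz": -0.1}
    - {"dx": 0.2, "dy": -0.6, "dz": 0.5, "wx": -0.3, "wy": 0, "wz": -0.2}
    - {"dx": 0.3, "dy": -0.6, "dz": 0.5, "wx": -0.3, "wy": -0.1, "wz": -0.2}
    - {"dx": 0.3, "dy": -0.6, "dz": 0.4, "wx": -0.3, "wy": 0, "wz": -0.1}

```text
time_s: 10.5
eef_pos: [522.4, 179.0, 226.0]
ee_rot: [-0.13, 0.928, 0.347, -0.03]
force: [0.7, 0.4, 0.5]
grip_width: 0.372
grip_force: 0.0
```

Call:
step_arm:
  increments:
    - {"dx": 0.3, "dy": -0.7, "dz": 0.4, "wx": -0.3, "wy": -0.1, "wz": -0.2}
    - {"dx": 0.3, "dy": -0.7, "dz": 0.4, "wx": -0.2, "wy": 0, "wz": -0.1}
    - {"dx": 0.3, "dy": -0.7, "dz": 0.4, "wx": -0.3, "wy": -0.1, "wz": -0.2}
    - {"dx": 0.3, "dy": -0.6, "dz": 0.3, "wx": -0.2, "wy": 0, "wz": -0.1}
    - {"dx": 0.3, "dy": -0.7, "dz": 0.3, "wx": -0.3, "wy": -0.1, "wz": -0.2}

```text
time_s: 11.0
eef_pos: [488.0, 272.7, 201.0]
ee_rot: [-0.062, 0.919, 0.388, -0.015]
force: [0.3, 0.1, -0.4]
grip_width: 0.372
grip_force: 0.0
```

Call:
step_arm:
  increments:
    - {"dx": 0.3, "dy": -0.7, "dz": 0.3, "wx": -0.2, "wy": 0, "wz": -0.1}
    - {"dx": 0.4, "dy": -0.6, "dz": 0.3, "wx": -0.3, "wy": -0.1, "wz": -0.2}
    - {"dx": 0.4, "dy": -0.7, "dz": 0.3, "wx": -0.2, "wy": 0, "wz": -0.1}
    - {"dx": 0.3, "dy": -0.7, "dz": 0.3, "wx": -0.3, "wy": -0.1, "wz": -0.2}
    - {"dx": 0.4, "dy": -0.6, "dz": 0.3, "wx": -0.2, "wy": 0, "wz": -0.1}

```text
time_s: 11.5
eef_pos: [455.8, 364.2, 170.7]
ee_rot: [-0.0, 0.906, 0.423, 0.002]
force: [0.5, -0.4, 0.5]
grip_width: 0.373
grip_force: 0.0
```

```bash
python3 - <<'E'
from h import *
c=look("wrist"); cv2.imwrite("pics/w4.png",c["frame"]); print(c["p"],c["Rt"].round(3).tolist(),ctrl.sense()["joints"],ctrl.sense()["time_s"])
for l in "stylus marker stand".split(): print(l,*[f"{p}:{w}" for p,w in lm("wrist",c,l)])
for X in ([456,363.5,107],[456,363.5,50],[456,363.5,45],[458,313.5,107],[458,313.5,50]): print(X,proj(c,np.array(X,float)).round(1))
E
```

```text
[455.79153239 364.16777328 170.71327018] [[0.642, 0.767, 0.003], [0.767, -0.642, 0.002], [0.004, 0.001, -1.0]] [4.77176449e-01 5.15539147e-01 1.43458355e+00 1.20006888e-03
 1.18885543e+00 1.17194976e+00] 11.55
stylus 0.56:[458.7 360.4  43.6]
marker 0.64:[454.6 311.9  44.2] 0.36:[589.6  -9.9  14.2]
stand 0.96:[458.2 335.5  -1.6] 0.48:[586.9 -12.1  13.8]
[456, 363.5, 107] [311.6 229. ]
[456, 363.5, 50] [311.4 201.3]
[456, 363.5, 45] [311.3 199.4]
[458, 313.5, 107] [360.1 277.6]
[458, 313.5, 50] [350.5 242.4]
```

View pics/w4.png

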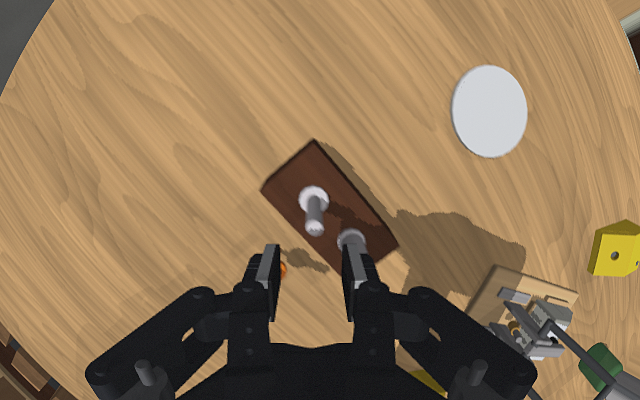

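The stylus shows its collar at (313,199) and its grip top at (315,228), about 2 mm to the +tool y side. The marker's collar at (352,240) is clear of the fingers' path.

Call:
step_arm:
  increments:
    - {"dx": 0, "dy": 0.09, "dz": 0.7, "wx": 0, "wy": 0, "wz": 0}
    - {"dx": 0, "dy": 0, "dz": 0.7, "wx": 0, "wy": 0, "wz": 0}
    - {"dx": 0, "dy": 0, "dz": 0.7, "wx": 0, "wy": 0, "wz": 0}
    - {"dx": 0, "dy": 0, "dz": 0.7, "wx": 0, "wy": 0, "wz": 0}
    - {"dx": 0, "dy": 0, "dz": 0.7, "wx": 0, "wy": 0, "wz": 0}

```text
time_s: 12.2
eef_pos: [459.3, 361.1, 83.3]
ee_rot: [-0.001, 0.907, 0.422, 0.002]
force: [0.6, -0.4, -0.8]
grip_width: 0.377
grip_force: 0.0
```

Call:
step_arm:
  increments:
    - {"dx": 0, "dy": 0, "dz": 0, "wx": 0, "wy": 0, "wz": 0}
    - {"dx": 0, "dy": 0, "dz": 0, "wx": 0, "wy": 0, "wz": 0}
    - {"dx": 0, "dy": 0, "dz": 0, "wx": 0, "wy": 0, "wz": 0}
    - {"dx": 0, "dy": 0, "dz": 0, "wx": 0, "wy": 0, "wz": 0}
    - {"dx": 0, "dy": 0, "dz": 0, "wx": 0, "wy": 0, "wz": 0}
  fingers: 4
  squeeze: 40

```text
time_s: 12.7
eef_pos: [458.8, 362.1, 84.1]
ee_rot: [-0.001, 0.906, 0.422, 0.002]
force: [0.4, -0.5, -1.0]
grip_width: 0.116
grip_force: 38.9
```

```bash
python3 - <<'E'
from h import *
p,R=pose(); s=ctrl.sense(); print(p,R.round(3).tolist(),s["force"],s["grip_width"],s["grip_force"],s["time_s"]); np.savez("pick.npz",p=p,R=R)
E
```

```text
[458.81953448 362.10909337  84.13072065] [[0.643, 0.766, 0.004], [0.766, -0.643, 0.004], [0.005, 0.0, -1.0]] [ 0.41415793 -0.48096486 -0.95468424] 0.11607152522123247 38.88280928134918 12.7
```

```bash
python3 - <<'E'
from h import *
o,ex,ey,ez=jig(120.3,567,28); d=.574*ex-.819*ez; d/=np.linalg.norm(d)
p,R=pose(); p1=p+[0,0,186]
R1=toolR(-ey,d); M=np.array([599.6,-29.3,45.5])
pa,Ra=plan(np.array([610,-60,305.]),R1,20,1,p1,R)
plan(M-118.5*d,R1,10,1,pa,Ra)
E
```

```text
[{"dx":-0.5,"dy":0.8,"dz":-0.1,"wx":0.3,"wy":0,"wz":0.2},{"dx":-0.4,"dy":0.8,"dz":-0.1,"wx":0.3,"wy":0,"wz":0.2},{"dx":-0.4,"dy":0.8,"dz":-0.1,"wx":0.3,"wy":0.1,"wz":0.2},{"dx":-0.4,"dy":0.8,"dz":-0.1,"wx":0.3,"wy":0,"wz":0.2},{"dx":-0.4,"dy":0.8,"dz":-0.2,"wx":0.3,"wy":0.1,"wz":0.1}]
[{"dx":-0.4,"dy":0.8,"dz":-0.2,"wx":0.3,"wy":0,"wz":0.2},{"dx":-0.4,"dy":0.8,"dz":-0.2,"wx":0.3,"wy":0.1,"wz":0.1},{"dx":-0.3,"dy":0.8,"dz":-0.3,"wx":0.3,"wy":0,"wz":0.2},{"dx":-0.3,"dy":0.8,"dz":-0.3,"wx":0.3,"wy":0.1,"wz":0.1},{"dx":-0.3,"dy":0.8,"dz":-0.3,"wx":0.3,"wy":0,"wz":0.2}]
[{"dx":-0.3,"dy":0.8,"dz":-0.3,"wx":0.3,"wy":0.1,"wz":0.1},{"dx":-0.3,"dy":0.8,"dz":-0.4,"wx":0.3,"wy":0,"wz":0.2},{"dx":-0.3,"dy":0.7,"dz":-0.4,"wx":0.3,"wy":0.1,"wz":0.1},{"dx":-0.3,"dy":0.7,"dz":-0.4,"wx":0.3,"wy":0,"wz":0.2},{"dx":-0.2,"dy":0.7,"dz":-0.4,"wx":0.3,"wy":0.1,"wz":0.1}]
[{"dx":-0.2,"dy":0.7,"dz":-0.5,"wx":0.3,"wy":0,"wz":0.2},{"dx":-0.2,"dy":0.7,"dz":-0.5,"wx":0.2,"wy":0.1,"wz":0.1},{"dx":-0.2,"dy":0.7,"dz":-0.5,"wx":0.3,"wy":0,"wz":0.2},{"dx":-0.2,"dy":0.7,"dz":-0.5,"wx":0.2,"wy":0.1,"wz":0.1},{"dx":-0.2,"dy":0.8,"dz":-0.5,"wx":0.3,"wy":0,"wz":0.2}]
left mm [-1.  -0.3  0.5] deg [-0.   0.2 -0.2]
[{"dx":0,"dy":0.5,"dz":0.4,"wx":-0,"wy":0,"wz":-0},{"dx":0,"dy":0.5,"dz":0.5,"wx":-0,"wy":0,"wz":-0},{"dx":0,"dy":0.5,"dz":0.4,"wx":-0,"wy":0,"wz":-0},{"dx":0,"dy":0.5,"dz":0.5,"wx":-0,"wy":0,"wz":-0},{"dx":0,"dy":0.5,"dz":0.4,"wx":-0,"wy":0,"wz":-0}]
[{"dx":0.1,"dy":0.5,"dz":0.5,"wx":-0,"wy":0,"wz":-0},{"dx":0,"dy":0.5,"dz":0.4,"wx":-0,"wy":0,"wz":-0},{"dx":0.1,"dy":0.5,"dz":0.5,"wx":-0,"wy":0,"wz":-0},{"dx":0,"dy":0.4,"dz":0.4,"wx":-0,"wy":0,"wz":-0},{"dx":0.1,"dy":0.5,"dz":0.5,"wx":-0,"wy":0,"wz":-0}]
left mm [-0.8 -0.9  0.6] deg [-0.   0.2 -0.2]
```

Call:
step_arm:
  increments:
    - {"dx": 0, "dy": 0, "dz": -0.4, "wx": 0, "wy": 0, "wz": 0}
    - {"dx": 0, "dy": 0, "dz": -1, "wx": 0, "wy": 0, "wz": 0}
    - {"dx": 0, "dy": 0, "dz": -1, "wx": 0, "wy": 0, "wz": 0}
    - {"dx": 0, "dy": 0, "dz": -1, "wx": 0, "wy": 0, "wz": 0}
    - {"dx": 0, "dy": 0, "dz": -1, "wx": 0, "wy": 0, "wz": 0}

```text
time_s: 13.2
eef_pos: [458.2, 361.7, 195.5]
ee_rot: [-0.001, 0.906, 0.422, 0.002]
force: [-0.0, 0.9, 0.0]
grip_width: 0.118
grip_force: 38.9
```

Call:
step_arm:
  increments:
    - {"dx": 0, "dy": 0, "dz": -1, "wx": 0, "wy": 0, "wz": 0}
    - {"dx": 0, "dy": 0, "dz": -1, "wx": 0, "wy": 0, "wz": 0}
    - {"dx": 0, "dy": 0, "dz": -1, "wx": 0, "wy": 0, "wz": 0}

```text
time_s: 13.5
eef_pos: [457.9, 361.4, 270.6]
ee_rot: [-0.001, 0.906, 0.422, 0.002]
force: [-0.0, 0.7, -0.4]
grip_width: 0.118
grip_force: 38.9
```

Call:
step_arm:
  increments:
    - {"dx": -0.5, "dy": 0.8, "dz": -0.1, "wx": 0.3, "wy": 0, "wz": 0.2}
    - {"dx": -0.4, "dy": 0.8, "dz": -0.1, "wx": 0.3, "wy": 0, "wz": 0.2}
    - {"dx": -0.4, "dy": 0.8, "dz": -0.1, "wx": 0.3, "wy": 0.1, "wz": 0.2}
    - {"dx": -0.4, "dy": 0.8, "dz": -0.1, "wx": 0.3, "wy": 0, "wz": 0.2}
    - {"dx": -0.4, "dy": 0.8, "dz": -0.2, "wx": 0.3, "wy": 0.1, "wz": 0.1}

```text
time_s: 14.0
eef_pos: [497.1, 253.8, 277.6]
ee_rot: [-0.077, 0.923, 0.378, -0.021]
force: [0.2, 1.1, 0.1]
grip_width: 0.117
grip_force: 39.0
```

Call:
step_arm:
  increments:
    - {"dx": -0.4, "dy": 0.8, "dz": -0.2, "wx": 0.3, "wy": 0, "wz": 0.2}
    - {"dx": -0.4, "dy": 0.8, "dz": -0.2, "wx": 0.3, "wy": 0.1, "wz": 0.1}
    - {"dx": -0.3, "dy": 0.8, "dz": -0.3, "wx": 0.3, "wy": 0, "wz": 0.2}
    - {"dx": -0.3, "dy": 0.8, "dz": -0.3, "wx": 0.3, "wy": 0.1, "wz": 0.1}
    - {"dx": -0.3, "dy": 0.8, "dz": -0.3, "wx": 0.3, "wy": 0, "wz": 0.2}

```text
time_s: 14.5
eef_pos: [536.5, 147.4, 286.9]
ee_rot: [-0.152, 0.929, 0.335, -0.044]
force: [1.0, 0.5, -0.8]
grip_width: 0.117
grip_force: 39.0
```

Call:
step_arm:
  increments:
    - {"dx": -0.3, "dy": 0.8, "dz": -0.3, "wx": 0.3, "wy": 0.1, "wz": 0.1}
    - {"dx": -0.3, "dy": 0.8, "dz": -0.4, "wx": 0.3, "wy": 0, "wz": 0.2}
    - {"dx": -0.3, "dy": 0.7, "dz": -0.4, "wx": 0.3, "wy": 0.1, "wz": 0.1}
    - {"dx": -0.3, "dy": 0.7, "dz": -0.4, "wx": 0.3, "wy": 0, "wz": 0.2}
    - {"dx": -0.2, "dy": 0.7, "dz": -0.4, "wx": 0.3, "wy": 0.1, "wz": 0.1}

```text
time_s: 15.0
eef_pos: [572.1, 43.9, 296.0]
ee_rot: [-0.228, 0.926, 0.294, -0.061]
force: [-0.5, -0.1, -0.5]
grip_width: 0.115
grip_force: 39.0
```

Call:
step_arm:
  increments:
    - {"dx": -0.2, "dy": 0.7, "dz": -0.5, "wx": 0.3, "wy": 0, "wz": 0.2}
    - {"dx": -0.2, "dy": 0.7, "dz": -0.5, "wx": 0.2, "wy": 0.1, "wz": 0.1}
    - {"dx": -0.2, "dy": 0.7, "dz": -0.5, "wx": 0.3, "wy": 0, "wz": 0.2}
    - {"dx": -0.2, "dy": 0.7, "dz": -0.5, "wx": 0.2, "wy": 0.1, "wz": 0.1}
    - {"dx": -0.2, "dy": 0.8, "dz": -0.5, "wx": 0.3, "wy": 0, "wz": 0.2}

```text
time_s: 15.5
eef_pos: [610.4, -61.1, 304.4]
ee_rot: [-0.29, 0.921, 0.248, -0.081]
force: [0.3, 0.1, 0.6]
grip_width: 0.113
grip_force: 39.1
```

```bash
python3 - <<'E'
from h import *
o,ex,ey,ez=jig(120.3,567,28); d=.574*ex-.819*ez; d/=np.linalg.norm(d)
M=np.array([599.6,-29.3,45.5]); print(pose()[0],ctrl.sense()["joints"])
plan(M-113.5*d,toolR(-ey,d),10,1)
E
```

```text
[610.35230295 -61.05798224 304.41092116] [-0.41949085  0.72891258  0.83361723  0.38723337  2.06577668  0.72595509]
[{"dx":0,"dy":0.5,"dz":0.5,"wx":-0,"wy":0,"wz":-0},{"dx":0,"dy":0.5,"dz":0.5,"wx":-0,"wy":0,"wz":-0},{"dx":0,"dy":0.5,"dz":0.5,"wx":-0,"wy":0,"wz":-0},{"dx":0,"dy":0.5,"dz":0.5,"wx":-0,"wy":0,"wz":-0},{"dx":0.1,"dy":0.5,"dz":0.4,"wx":-0,"wy":0,"wz":-0}]
[{"dx":0,"dy":0.5,"dz":0.5,"wx":-0,"wy":0,"wz":-0},{"dx":0.1,"dy":0.5,"dz":0.4,"wx":-0,"wy":0,"wz":-0},{"dx":0,"dy":0.5,"dz":0.5,"wx":-0,"wy":0,"wz":-0},{"dx":0.1,"dy":0.4,"dz":0.4,"wx":-0,"wy":0,"wz":-0},{"dx":0,"dy":0.5,"dz":0.5,"wx":-0,"wy":0,"wz":-0}]
left mm [-0.2  0.5  0.6] deg [-0.   0.2 -0.2]
```

Call:
step_arm:
  increments:
    - {"dx": 0, "dy": 0.5, "dz": 0.5, "wx": 0, "wy": 0, "wz": 0}
    - {"dx": 0, "dy": 0.5, "dz": 0.5, "wx": 0, "wy": 0, "wz": 0}
    - {"dx": 0, "dy": 0.5, "dz": 0.5, "wx": 0, "wy": 0, "wz": 0}
    - {"dx": 0, "dy": 0.5, "dz": 0.5, "wx": 0, "wy": 0, "wz": 0}
    - {"dx": 0.1, "dy": 0.5, "dz": 0.4, "wx": 0, "wy": 0, "wz": 0}

```text
time_s: 16.0
eef_pos: [620.5, -73.9, 217.4]
ee_rot: [-0.29, 0.921, 0.248, -0.081]
force: [0.1, -0.8, -0.2]
grip_width: 0.116
grip_force: 39.1
```

Call:
step_arm:
  increments:
    - {"dx": 0, "dy": 0.5, "dz": 0.5, "wx": 0, "wy": 0, "wz": 0}
    - {"dx": 0.1, "dy": 0.5, "dz": 0.4, "wx": 0, "wy": 0, "wz": 0}
    - {"dx": 0, "dy": 0.5, "dz": 0.5, "wx": 0, "wy": 0, "wz": 0}
    - {"dx": 0.1, "dy": 0.4, "dz": 0.4, "wx": 0, "wy": 0, "wz": 0}
    - {"dx": 0, "dy": 0.5, "dz": 0.5, "wx": 0, "wy": 0, "wz": 0}

```text
time_s: 16.5
eef_pos: [632.9, -85.4, 135.3]
ee_rot: [-0.29, 0.921, 0.248, -0.081]
force: [-0.6, 0.5, -0.3]
grip_width: 0.117
grip_force: 39.1
```

```bash
python3 - <<'E'
from h import *
c=look("wrist"); p,R=c["p"],c["Rt"]; print(p)
cv2.imwrite("pics/w5.png",cv2.resize(c["frame"][130:290,230:430],None,fx=4,fy=4,interpolation=cv2.INTER_CUBIC)[:600])
M=np.array([599.6,-29.3,45.5]); 
for l in "reset_mouth stylus_tip stylus".split(): print(l,*[f"{q}:{w} tool {(R.T@(w-p)).round(1)}" for q,w in lm("wrist",c,l)])
print("M px",proj(c,M),"tool",R.T@(M-p),"tip px",proj(c,p+78.5*R[:,2]),proj(c,p+38.5*R[:,2]), "tip+5x",proj(c,p+78.5*R[:,2]+5*R[:,0]))
s=look("scene"); o,ex,ey,ez=jig(120.3,567,28)
for l in "reset_mouth stylus_tip".split(): print(l,*[f"{q}:{w}" for q,w in lm("scene",s,l)])
E
```

```text
[632.85208669 -85.39218974 135.3426139 ]
reset_mouth 0.68:[600.  -34.3  46.6] tool [ -2.2   1.3 107.5] 0.59:[735.9   7.4  35.6] tool [136.3  33.7  97.3]
stylus_tip 0.88:[611.5 -49.8  71.6] tool [-0.2  2.6 76. ] 0.77:[384.3 334.6  -0.8] tool [  -2.6 -321.3  391.7]
stylus 0.95:[621.6 -68.1 102.3] tool [-0.8  2.1 38.9] 0.76:[382.9 331.8  37.9] tool [  -5.4 -342.2  359.1]
M px [308.30905465 204.19539801] tool [-2.12380894e-02 -1.78959489e+00  1.10997870e+02] tip px [310.59266272 219.52202982] [310.57852392 245.6910514 ] tip+5x [310.59408554 212.65009026]
reset_mouth 0.85:[740.4   4.4  32.5] 0.75:[359.    5.4  37.9] 0.62:[596.6 -25.5  40.9]
stylus_tip 0.61:[ 3.860e+02  3.346e+02 -3.000e-01] 0.46:[614.4 -50.1  73.3]
```

View pics/w5.png

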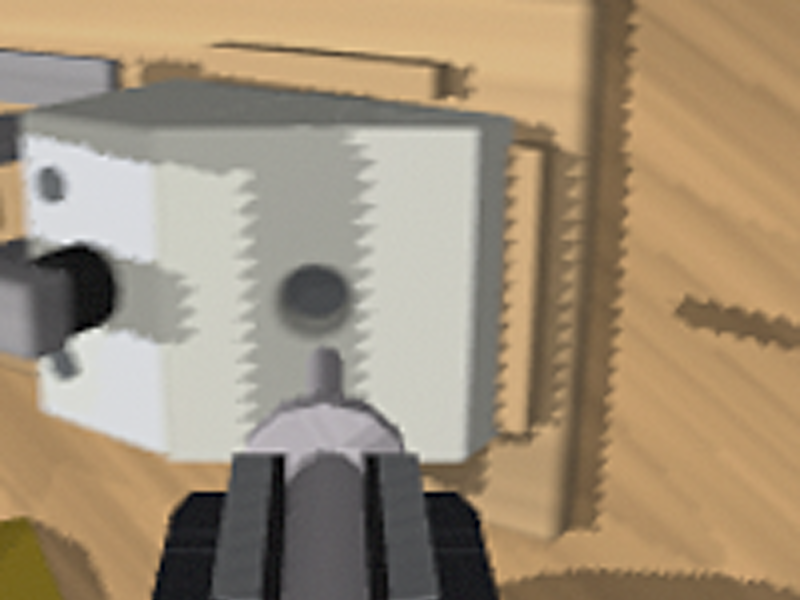

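The mouth is centred at crop (314,300), which is pixel (308.5,205). The tip is at crop (327,355), pixel (312,219). So the tip needs about -2.1 mm in tool y and -1.3 mm in tool x.

Call:
step_arm:
  increments:
    - {"dx": -0.05, "dy": -0.08, "dz": 0.3, "wx": 0, "wy": 0, "wz": 0}
    - {"dx": 0, "dy": 0, "dz": 0.3, "wx": 0, "wy": 0, "wz": 0}
    - {"dx": 0, "dy": 0, "dz": 0.3, "wx": 0, "wy": 0, "wz": 0}
    - {"dx": 0, "dy": 0, "dz": 0.2, "wx": 0, "wy": 0, "wz": 0}
    - {"dx": 0, "dy": 0, "dz": 0, "wx": 0, "wy": 0, "wz": 0}

```text
time_s: 17.35
eef_pos: [622.1, -70.4, 114.2]
ee_rot: [-0.291, 0.921, 0.248, -0.082]
force: [0.4, -0.4, -0.3]
grip_width: 0.117
grip_force: 39.1
```

```bash
python3 - <<'E'
from h import *
c=look("wrist"); p,R=c["p"],c["Rt"]; print(p,R[:,2])
cv2.imwrite("pics/w6.png",cv2.resize(c["frame"][150:250,250:370],None,fx=6,fy=6,interpolation=cv2.INTER_CUBIC))
M=np.array([599.6,-29.3,45.5]); print("M px",proj(c,M),"tool",R.T@(M-p),"tip px",proj(c,p+78.5*R[:,2]+.4*R[:,0]+.8*R[:,1]))
for z in (-5,0,5,10): print(z, proj(c,M+z*R[:,2]))
E
```

```text
[622.06726423 -70.42024368 114.23531523] [-0.29461654  0.49461484 -0.8176535 ]
M px [312.41663562 214.69703163] tool [ 1.75529715  1.26445441 83.15958183] tip px [311.76690965 218.97672736]
-5 [312.45588398 217.30427878]
0 [312.41663562 214.69703163]
5 [312.37899622 212.2007776 ]
10 [312.34287359 209.80888144]
```

View pics/w6.png

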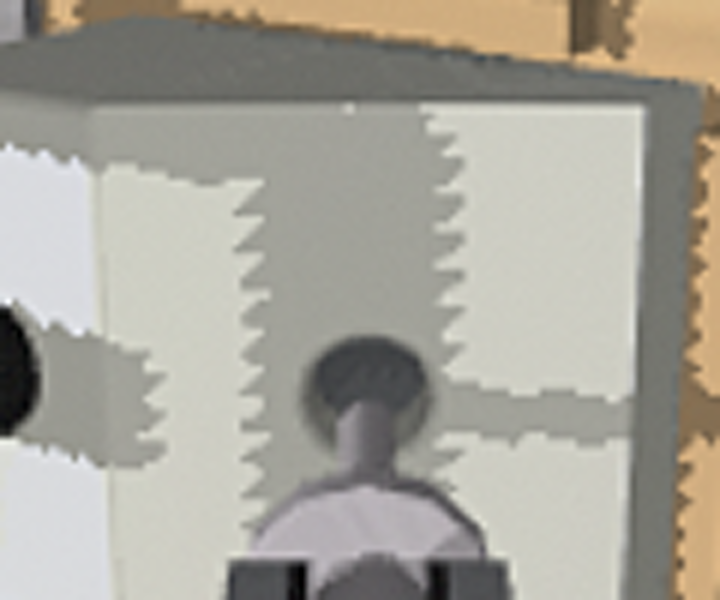

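The tip is at crop (369,405) and in line with the mouth's centre at (370,393), a few mm outside it. I'll advance and watch the force.

Call:
step_arm:
  increments:
    - {"dx": 0, "dy": 0, "dz": 0.16, "wx": 0, "wy": 0, "wz": 0}
    - {"dx": 0, "dy": 0, "dz": 0.16, "wx": 0, "wy": 0, "wz": 0}
    - {"dx": 0, "dy": 0, "dz": 0.16, "wx": 0, "wy": 0, "wz": 0}
    - {"dx": 0, "dy": 0, "dz": 0, "wx": 0, "wy": 0, "wz": 0}

```text
time_s: 17.8
eef_pos: [618.6, -64.7, 104.6]
ee_rot: [-0.291, 0.921, 0.248, -0.082]
force: [-0.3, -0.5, -0.2]
grip_width: 0.117
grip_force: 39.1
```

Call:
step_arm:
  increments:
    - {"dx": 0, "dy": 0, "dz": 0.08, "wx": 0, "wy": 0, "wz": 0}
    - {"dx": 0, "dy": 0, "dz": 0, "wx": 0, "wy": 0, "wz": 0}

```text
time_s: 18.0
eef_pos: [618.3, -64.0, 103.4]
ee_rot: [-0.29, 0.921, 0.248, -0.081]
force: [0.3, -0.1, -0.1]
grip_width: 0.112
grip_force: 39.1
```

Call:
step_arm:
  increments:
    - {"dx": 0, "dy": 0, "dz": 0.08, "wx": 0, "wy": 0, "wz": 0}
    - {"dx": 0, "dy": 0, "dz": 0, "wx": 0, "wy": 0, "wz": 0}

```text
time_s: 18.2
eef_pos: [617.7, -63.0, 101.7]
ee_rot: [-0.29, 0.921, 0.248, -0.081]
force: [-1.3, 0.2, 0.4]
grip_width: 0.113
grip_force: 39.1
```

Call:
step_arm:
  increments:
    - {"dx": 0, "dy": 0, "dz": 0.06, "wx": 0, "wy": 0, "wz": 0}
    - {"dx": 0, "dy": 0, "dz": 0, "wx": 0, "wy": 0, "wz": 0}

```text
time_s: 18.4
eef_pos: [617.4, -62.4, 100.7]
ee_rot: [-0.29, 0.921, 0.248, -0.081]
force: [0.6, -0.4, 1.7]
grip_width: 0.116
grip_force: 39.2
```

Call:
step_arm:
  increments:
    - {"dx": 0, "dy": 0, "dz": 0.06, "wx": 0, "wy": 0, "wz": 0}
    - {"dx": 0, "dy": 0, "dz": 0, "wx": 0, "wy": 0, "wz": 0}

```text
time_s: 18.6
eef_pos: [617.0, -61.7, 99.5]
ee_rot: [-0.29, 0.921, 0.248, -0.081]
force: [1.0, -2.0, 2.2]
grip_width: 0.117
grip_force: 39.3
```

Call:
step_arm:
  increments:
    - {"dx": 0, "dy": 0, "dz": 0.05, "wx": 0, "wy": 0, "wz": 0}
    - {"dx": 0, "dy": 0, "dz": 0, "wx": 0, "wy": 0, "wz": 0}

```text
time_s: 18.8
eef_pos: [616.6, -61.1, 98.5]
ee_rot: [-0.29, 0.921, 0.248, -0.081]
force: [1.9, -1.9, 2.9]
grip_width: 0.118
grip_force: 39.4
```

Call:
step_arm:
  increments:
    - {"dx": 0, "dy": 0, "dz": 0.04, "wx": 0, "wy": 0, "wz": 0}
    - {"dx": 0, "dy": 0, "dz": 0, "wx": 0, "wy": 0, "wz": 0}

```text
time_s: 19.0
eef_pos: [616.4, -60.6, 97.8]
ee_rot: [-0.29, 0.921, 0.248, -0.081]
force: [1.1, -2.2, 4.0]
grip_width: 0.114
grip_force: 39.6
```

```bash
python3 - <<'E'
from h import *
p,R=pose()
for i in range(4):
    s=ctrl.sense(); print((R.T@s["force"]).round(2),(R.T@(np.array([599.6,-29.3,45.5])-s["eef_pos"])).round(2)); eyes.capture("wrist")
E
```

```text
[-0.19 -0.29 -4.72] [ 1.5   0.94 63.27]
[-0.13 -0.33 -5.96] [ 1.53  0.94 63.24]
[ 0.49  0.75 -5.19] [ 1.53  0.93 63.2 ]
[-0.91  0.86 -4.9 ] [ 1.53  0.96 63.2 ]
```

Call:
step_arm:
  increments:
    - {"dx": 0, "dy": 0, "dz": 0.02, "wx": 0, "wy": 0, "wz": 0}
    - {"dx": 0, "dy": 0, "dz": 0, "wx": 0, "wy": 0, "wz": 0}

```text
time_s: 19.4
eef_pos: [616.4, -60.5, 97.7]
ee_rot: [-0.29, 0.921, 0.248, -0.081]
force: [2.6, -4.5, 6.7]
grip_width: 0.115
grip_force: 39.8
```

Call:
step_arm:
  increments:
    - {"dx": 0, "dy": 0, "dz": 0.02, "wx": 0, "wy": 0, "wz": 0}
    - {"dx": 0, "dy": 0, "dz": 0, "wx": 0, "wy": 0, "wz": 0}

```text
time_s: 19.6
eef_pos: [616.4, -60.5, 97.6]
ee_rot: [-0.29, 0.921, 0.248, -0.08]
force: [3.2, -4.8, 8.9]
grip_width: 0.117
grip_force: 40.1
```

```bash
cat > f.py <<'E'
from h import *
p,R=pose(); M=np.array([599.6,-29.3,45.5]); F=[];Z=[]
for i in range(3):
    s=ctrl.sense(); F.append(R.T@s["force"]); Z.append(R.T@(M-s["eef_pos"])); eyes.capture("wrist")
print(np.mean(F,0).round(2),np.mean(Z,0).round(2),s["time_s"])
E
python3 f.py
```

```text
[ -0.48   0.23 -10.13] [ 1.44  0.91 62.97] 19.7
```

The force jumped from 5 to 10 N with almost no motion, so the button is at its stop. I'll retract along the axis.

Call:
step_arm:
  increments:
    - {"dx": 0, "dy": 0, "dz": -0.3, "wx": 0, "wy": 0, "wz": 0}
    - {"dx": 0, "dy": 0, "dz": -0.7, "wx": 0, "wy": 0, "wz": 0}
    - {"dx": 0, "dy": 0, "dz": -0.8, "wx": 0, "wy": 0, "wz": 0}
    - {"dx": 0, "dy": 0, "dz": -0.3, "wx": 0, "wy": 0, "wz": 0}

```text
time_s: 20.15
eef_pos: [631.8, -86.5, 140.5]
ee_rot: [-0.29, 0.921, 0.248, -0.081]
force: [-0.7, 0.1, -0.4]
grip_width: 0.119
grip_force: 39.2
```

```bash
python3 - <<'E'
from h import *
k=np.load("pick.npz"); pk=np.array([458.7,361.9,0]); p,R=pose(); print(p)
pa,Ra=plan(np.array([610,-60,305.]),R,10,1)
print(); plan(pk+[0,0,270],k["R"],20,1,pa,Ra)
E
```

```text
[631.76652471 -86.48261041 140.52531082]
[{"dx":-0,"dy":-0.5,"dz":-0.5,"wx":0,"wy":0,"wz":0},{"dx":-0,"dy":-0.5,"dz":-0.5,"wx":0,"wy":0,"wz":0},{"dx":-0,"dy":-0.5,"dz":-0.5,"wx":0,"wy":0,"wz":0},{"dx":-0,"dy":-0.5,"dz":-0.4,"wx":0,"wy":0,"wz":0},{"dx":-0,"dy":-0.5,"dz":-0.5,"wx":0,"wy":0,"wz":0}]
[{"dx":-0.1,"dy":-0.5,"dz":-0.4,"wx":0,"wy":0,"wz":0},{"dx":-0,"dy":-0.5,"dz":-0.5,"wx":0,"wy":0,"wz":0},{"dx":-0.1,"dy":-0.5,"dz":-0.4,"wx":0,"wy":0,"wz":0},{"dx":-0,"dy":-0.4,"dz":-0.5,"wx":0,"wy":0,"wz":0},{"dx":-0.1,"dy":-0.5,"dz":-0.4,"wx":0,"wy":0,"wz":0}]
left mm [ 1.2  0.2 -0.1] deg [0. 0. 0.]

[{"dx":0.2,"dy":-0.7,"dz":0.6,"wx":-0.3,"wy":-0,"wz":-0.2},{"dx":0.2,"dy":-0.7,"dz":0.5,"wx":-0.3,"wy":-0,"wz":-0.2},{"dx":0.2,"dy":-0.7,"dz":0.5,"wx":-0.3,"wy":-0.1,"wz":-0.2},{"dx":0.2,"dy":-0.7,"dz":0.5,"wx":-0.3,"wy":-0,"wz":-0.2},{"dx":0.2,"dy":-0.7,"dz":0.5,"wx":-0.3,"wy":-0.1,"wz":-0.2}]
[{"dx":0.2,"dy":-0.7,"dz":0.4,"wx":-0.3,"wy":-0.1,"wz":-0.1},{"dx":0.3,"dy":-0.8,"dz":0.4,"wx":-0.3,"wy":-0,"wz":-0.2},{"dx":0.3,"dy":-0.8,"dz":0.4,"wx":-0.3,"wy":-0.1,"wz":-0.1},{"dx":0.3,"dy":-0.8,"dz":0.4,"wx":-0.3,"wy":-0,"wz":-0.2},{"dx":0.3,"dy":-0.8,"dz":0.3,"wx":-0.3,"wy":-0,"wz":-0.1}]
[{"dx":0.3,"dy":-0.8,"dz":0.3,"wx":-0.3,"wy":-0.1,"wz":-0.2},{"dx":0.3,"dy":-0.8,"dz":0.3,"wx":-0.3,"wy":-0,"wz":-0.1},{"dx":0.3,"dy":-0.8,"dz":0.3,"wx":-0.3,"wy":-0.1,"wz":-0.2},{"dx":0.4,"dy":-0.8,"dz":0.2,"wx":-0.3,"wy":-0,"wz":-0.1},{"dx":0.4,"dy":-0.8,"dz":0.2,"wx":-0.3,"wy":-0.1,"wz":-0.2}]
[{"dx":0.4,"dy":-0.8,"dz":0.2,"wx":-0.3,"wy":-0,"wz":-0.1},{"dx":0.4,"dy":-0.8,"dz":0.2,"wx":-0.2,"wy":-0.1,"wz":-0.2},{"dx":0.4,"dy":-0.7,"dz":0.2,"wx":-0.3,"wy":-0,"wz":-0.1},{"dx":0.4,"dy":-0.8,"dz":0.1,"wx":-0.2,"wy":-0.1,"wz":-0.2},{"dx":0.4,"dy":-0.7,"dz":0.1,"wx":-0.3,"wy":-0,"wz":-0.1}]
left mm [ 0.8  0.9 -0.7] deg [ 0.2 -0.2 -0.3]
```

Call:
step_arm:
  increments:
    - {"dx": 0, "dy": -0.5, "dz": -0.5, "wx": 0, "wy": 0, "wz": 0}
    - {"dx": 0, "dy": -0.5, "dz": -0.5, "wx": 0, "wy": 0, "wz": 0}
    - {"dx": 0, "dy": -0.5, "dz": -0.5, "wx": 0, "wy": 0, "wz": 0}
    - {"dx": 0, "dy": -0.5, "dz": -0.4, "wx": 0, "wy": 0, "wz": 0}
    - {"dx": 0, "dy": -0.5, "dz": -0.5, "wx": 0, "wy": 0, "wz": 0}

```text
time_s: 20.65
eef_pos: [623.0, -70.6, 226.2]
ee_rot: [-0.29, 0.921, 0.248, -0.081]
force: [0.7, -0.1, 0.4]
grip_width: 0.115
grip_force: 39.2
```

Call:
step_arm:
  increments:
    - {"dx": -0.1, "dy": -0.5, "dz": -0.4, "wx": 0, "wy": 0, "wz": 0}
    - {"dx": 0, "dy": -0.5, "dz": -0.5, "wx": 0, "wy": 0, "wz": 0}
    - {"dx": -0.1, "dy": -0.5, "dz": -0.4, "wx": 0, "wy": 0, "wz": 0}
    - {"dx": 0, "dy": -0.4, "dz": -0.5, "wx": 0, "wy": 0, "wz": 0}
    - {"dx": -0.1, "dy": -0.5, "dz": -0.4, "wx": 0, "wy": 0, "wz": 0}

```text
time_s: 21.15
eef_pos: [608.3, -59.6, 305.4]
ee_rot: [-0.29, 0.921, 0.248, -0.081]
force: [-0.3, -0.1, 0.7]
grip_width: 0.114
grip_force: 39.2
```

Call:
step_arm:
  increments:
    - {"dx": 0.2, "dy": -0.7, "dz": 0.6, "wx": -0.3, "wy": 0, "wz": -0.2}
    - {"dx": 0.2, "dy": -0.7, "dz": 0.5, "wx": -0.3, "wy": 0, "wz": -0.2}
    - {"dx": 0.2, "dy": -0.7, "dz": 0.5, "wx": -0.3, "wy": -0.1, "wz": -0.2}
    - {"dx": 0.2, "dy": -0.7, "dz": 0.5, "wx": -0.3, "wy": 0, "wz": -0.2}
    - {"dx": 0.2, "dy": -0.7, "dz": 0.5, "wx": -0.3, "wy": -0.1, "wz": -0.2}

```text
time_s: 21.65
eef_pos: [570.9, 46.3, 295.5]
ee_rot: [-0.218, 0.926, 0.304, -0.056]
force: [-0.4, 0.5, -0.5]
grip_width: 0.116
grip_force: 39.1
```

Call:
step_arm:
  increments:
    - {"dx": 0.2, "dy": -0.7, "dz": 0.4, "wx": -0.3, "wy": -0.1, "wz": -0.1}
    - {"dx": 0.3, "dy": -0.8, "dz": 0.4, "wx": -0.3, "wy": 0, "wz": -0.2}
    - {"dx": 0.3, "dy": -0.8, "dz": 0.4, "wx": -0.3, "wy": -0.1, "wz": -0.1}
    - {"dx": 0.3, "dy": -0.8, "dz": 0.4, "wx": -0.3, "wy": 0, "wz": -0.2}
    - {"dx": 0.3, "dy": -0.8, "dz": 0.3, "wx": -0.3, "wy": 0, "wz": -0.1}

```text
time_s: 22.15
eef_pos: [532.2, 153.6, 289.3]
ee_rot: [-0.143, 0.927, 0.344, -0.033]
force: [0.2, -0.2, -0.5]
grip_width: 0.117
grip_force: 39.1
```

Call:
step_arm:
  increments:
    - {"dx": 0.3, "dy": -0.8, "dz": 0.3, "wx": -0.3, "wy": -0.1, "wz": -0.2}
    - {"dx": 0.3, "dy": -0.8, "dz": 0.3, "wx": -0.3, "wy": 0, "wz": -0.1}
    - {"dx": 0.3, "dy": -0.8, "dz": 0.3, "wx": -0.3, "wy": -0.1, "wz": -0.2}
    - {"dx": 0.4, "dy": -0.8, "dz": 0.2, "wx": -0.3, "wy": 0, "wz": -0.1}
    - {"dx": 0.4, "dy": -0.8, "dz": 0.2, "wx": -0.3, "wy": -0.1, "wz": -0.2}

```text
time_s: 22.65
eef_pos: [493.1, 259.8, 282.2]
ee_rot: [-0.066, 0.92, 0.386, -0.015]
force: [1.7, -1.0, -0.1]
grip_width: 0.114
grip_force: 39.0
```

Call:
step_arm:
  increments:
    - {"dx": 0.4, "dy": -0.8, "dz": 0.2, "wx": -0.3, "wy": 0, "wz": -0.1}
    - {"dx": 0.4, "dy": -0.8, "dz": 0.2, "wx": -0.2, "wy": -0.1, "wz": -0.2}
    - {"dx": 0.4, "dy": -0.7, "dz": 0.2, "wx": -0.3, "wy": 0, "wz": -0.1}
    - {"dx": 0.4, "dy": -0.8, "dz": 0.1, "wx": -0.2, "wy": -0.1, "wz": -0.2}
    - {"dx": 0.4, "dy": -0.7, "dz": 0.1, "wx": -0.3, "wy": 0, "wz": -0.1}

```text
time_s: 23.15
eef_pos: [456.8, 362.3, 270.6]
ee_rot: [0.0, 0.907, 0.42, 0.004]
force: [0.4, 0.7, 0.7]
grip_width: 0.115
grip_force: 39.0
```

```bash
python3 - <<'E'
from h import *
k=np.load("pick.npz"); eyes.capture("wrist"); eyes.capture("wrist"); p,R=pose(); print(p)
plan(np.array([458.7,361.9,150]),k["R"],5,2)
E
```

```text
[455.81391533 363.41541468 270.3723248 ]
[{"dx":-0,"dy":0.02,"dz":0.96,"wx":0.01,"wy":-0,"wz":-0},{"dx":-0,"dy":0.02,"dz":0.96,"wx":0,"wy":-0.01,"wz":-0},{"dx":-0,"dy":0.03,"dz":0.97,"wx":0.01,"wy":-0,"wz":-0.01},{"dx":-0,"dy":0.02,"dz":0.96,"wx":0,"wy":-0.01,"wz":-0},{"dx":-0,"dy":0.03,"dz":0.97,"wx":0.01,"wy":-0,"wz":-0.01}]
left mm [-0.1 -0.1  0.1] deg [-0. -0.  0.]
```

Call:
step_arm:
  increments:
    - {"dx": 0, "dy": 0.02, "dz": 0.96, "wx": 0.01, "wy": 0, "wz": 0}
    - {"dx": 0, "dy": 0.02, "dz": 0.96, "wx": 0, "wy": -0.01, "wz": 0}
    - {"dx": 0, "dy": 0.03, "dz": 0.97, "wx": 0.01, "wy": 0, "wz": -0.01}
    - {"dx": 0, "dy": 0.02, "dz": 0.96, "wx": 0, "wy": -0.01, "wz": 0}
    - {"dx": 0, "dy": 0.03, "dz": 0.97, "wx": 0.01, "wy": 0, "wz": -0.01}

```text
time_s: 23.75
eef_pos: [460.7, 359.3, 149.3]
ee_rot: [-0.001, 0.907, 0.42, 0.002]
force: [0.4, 0.7, -0.4]
grip_width: 0.115
grip_force: 39.1
```

```bash
python3 - <<'E'
from h import *
k=np.load("pick.npz"); c=eyes.capture("wrist");c=eyes.capture("wrist"); c=look("wrist"); p,R=c["p"],c["Rt"]; print(p)
for l in "stylus_tip stylus marker stand".split(): print(l,*[f"{q}:{w} tool {(R.T@(w-p)).round(1)}" for q,w in lm("wrist",c,l)])
cv2.imwrite("pics/w7.png",cv2.resize(c["frame"][150:270,240:390],None,fx=5,fy=5,interpolation=cv2.INTER_CUBIC))
print(proj(c,p+R@[.4,.8,78.5]))
H=p+0; H[2]=45; print("hole under tcp px",proj(c,np.array([458.7,361.9,45])))
plan(np.array([458.7,361.9,105]),k["R"],5,2)
E
```

```text
[459.48975674 358.67491171 147.19417131]
stylus_tip 0.93:[459.2 357.7  64.9] tool [-0.9  0.6 82.3] 0.65:[ 3.820e+02  3.309e+02 -1.000e-01] tool [-71.3 -40.8 147.4] 0.54:[455.9 358.1 107.9] tool [-2.8 -2.3 39.3]
stylus 0.83:[383.2 331.4  37.6] tool [-70.1 -40.3 109.7] 0.59:[455.9 358.5 107.7] tool [-2.5 -2.5 39.5] 0.33:[460.4 355.   67.6] tool [-2.2  3.3 79.6]
marker 0.93:[453.6 311.   43.6] tool [-40.2  26.6 103.5]
stand 0.85:[458.2 334.4  -1.8] tool [-19.4  15.1 149. ]
[311.93765527 219.01519463]
hole under tcp px [307.52902089 205.52764853]
[{"dx":-0,"dy":-0.02,"dz":0.37,"wx":0,"wy":-0.01,"wz":-0.01},{"dx":-0.01,"dy":-0.02,"dz":0.37,"wx":0,"wy":-0,"wz":-0.01},{"dx":-0,"dy":-0.03,"dz":0.37,"wx":0,"wy":-0.01,"wz":-0},{"dx":-0.01,"dy":-0.02,"dz":0.37,"wx":0,"wy":-0,"wz":-0.01},{"dx":-0,"dy":-0.03,"dz":0.37,"wx":0.01,"wy":-0.01,"wz":-0}]
left mm [ 0.  -0.  -0.1] deg [-0.  0. -0.]
```

View pics/w7.png

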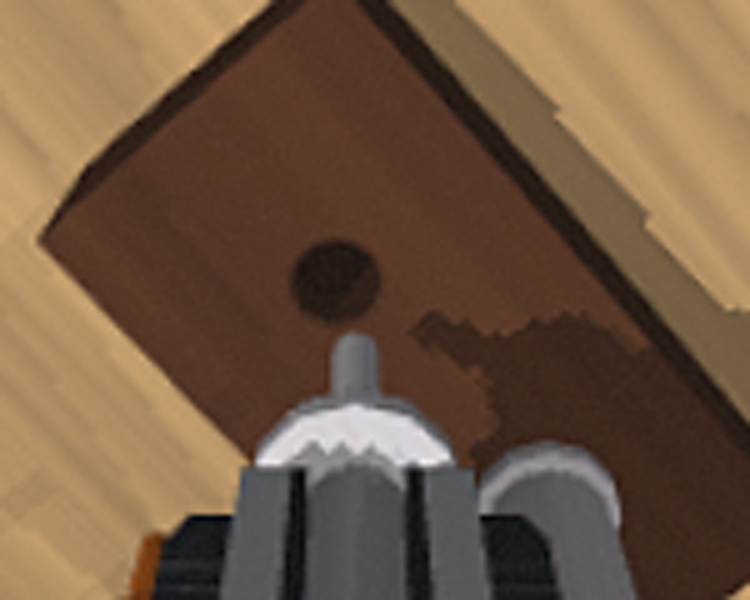

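The hole is at crop (336,282), pixel (307,206), within 1 mm of the recorded pick position. The tip at pixel (311,218) needs about -3.2 mm in tool y and +1 mm in tool x. I'll correct that and then lower.

Call:
step_arm:
  increments:
    - {"dx": 0.04, "dy": -0.13, "dz": 0, "wx": 0, "wy": 0, "wz": 0}
    - {"dx": 0, "dy": 0, "dz": 0.3, "wx": 0, "wy": 0, "wz": 0}
    - {"dx": 0, "dy": 0, "dz": 0.3, "wx": 0, "wy": 0, "wz": 0}
    - {"dx": 0, "dy": 0, "dz": 0, "wx": 0, "wy": 0, "wz": 0}
    - {"dx": 0, "dy": 0, "dz": 0, "wx": 0, "wy": 0, "wz": 0}

```text
time_s: 24.6
eef_pos: [458.6, 362.9, 134.3]
ee_rot: [-0.001, 0.907, 0.421, 0.002]
force: [0.0, 1.2, -0.8]
grip_width: 0.115
grip_force: 39.0
```

Call:
step_arm:
  increments:
    - {"dx": 0, "dy": 0, "dz": 0.2, "wx": 0, "wy": 0, "wz": 0}
    - {"dx": 0, "dy": 0, "dz": 0.2, "wx": 0, "wy": 0, "wz": 0}
    - {"dx": 0, "dy": 0, "dz": 0.2, "wx": 0, "wy": 0, "wz": 0}
    - {"dx": 0, "dy": 0, "dz": 0, "wx": 0, "wy": 0, "wz": 0}

```text
time_s: 25.0
eef_pos: [458.4, 362.8, 118.7]
ee_rot: [-0.001, 0.907, 0.421, 0.002]
force: [-0.5, -1.3, -0.7]
grip_width: 0.116
grip_force: 39.0
```

Call:
step_arm:
  increments:
    - {"dx": -0.05, "dy": 0, "dz": 0.2, "wx": 0, "wy": 0, "wz": 0}
    - {"dx": 0, "dy": 0, "dz": 0.25, "wx": 0, "wy": 0, "wz": 0}
    - {"dx": 0, "dy": 0, "dz": 0.25, "wx": 0, "wy": 0, "wz": 0}
    - {"dx": 0, "dy": 0, "dz": 0.25, "wx": 0, "wy": 0, "wz": 0}
    - {"dx": 0, "dy": 0, "dz": 0.2, "wx": 0, "wy": 0, "wz": 0}

```text
time_s: 25.5
eef_pos: [457.9, 362.1, 90.1]
ee_rot: [-0.001, 0.907, 0.421, 0.002]
force: [0.0, 0.4, 0.2]
grip_width: 0.112
grip_force: 39.0
```

Call:
step_arm:
  increments:
    - {"dx": 0, "dy": 0, "dz": 0.1, "wx": 0, "wy": 0, "wz": 0}
    - {"dx": 0, "dy": 0, "dz": 0, "wx": 0, "wy": 0, "wz": 0}
    - {"dx": 0, "dy": 0, "dz": 0, "wx": 0, "wy": 0, "wz": 0}

```text
time_s: 25.8
eef_pos: [458.2, 362.3, 88.6]
ee_rot: [-0.001, 0.907, 0.421, 0.003]
force: [0.2, 0.7, -0.1]
grip_width: 0.113
grip_force: 39.0
```

```bash
python3 f.py; python3 -c "
from h import *
print(pose()[0])"
```

```text
[-0.02 -0.32  0.42] [-208.    360.78   41.98] 25.9
[458.18039543 362.25565021  88.65775688]
```

Call:
step_arm:
  increments:
    - {"dx": 0, "dy": 0, "dz": 0.1, "wx": 0, "wy": 0, "wz": 0}
    - {"dx": 0, "dy": 0, "dz": 0, "wx": 0, "wy": 0, "wz": 0}

```text
time_s: 26.15
eef_pos: [458.0, 362.1, 85.6]
ee_rot: [-0.001, 0.907, 0.421, 0.002]
force: [-0.2, -0.2, -0.3]
grip_width: 0.116
grip_force: 39.0
```

Call:
step_arm:
  increments:
    - {"dx": 0, "dy": 0, "dz": 0.05, "wx": 0, "wy": 0, "wz": 0}
    - {"dx": 0, "dy": 0, "dz": 0, "wx": 0, "wy": 0, "wz": 0}

```text
time_s: 26.35
eef_pos: [458.0, 362.2, 84.5]
ee_rot: [-0.001, 0.907, 0.421, 0.002]
force: [-0.0, 0.0, -0.4]
grip_width: 0.119
grip_force: 39.0
```

Call:
step_arm:
  increments:
    - {"dx": 0, "dy": 0, "dz": 0.03, "wx": 0, "wy": 0, "wz": 0}
    - {"dx": 0, "dy": 0, "dz": 0, "wx": 0, "wy": 0, "wz": 0}

```text
time_s: 26.55
eef_pos: [458.0, 362.2, 83.8]
ee_rot: [-0.001, 0.907, 0.421, 0.002]
force: [0.5, -0.3, -1.2]
grip_width: 0.117
grip_force: 39.0
```

Call:
step_arm:
  increments:
    - {"dx": 0, "dy": 0, "dz": 0.02, "wx": 0, "wy": 0, "wz": 0}
    - {"dx": 0, "dy": 0, "dz": 0, "wx": 0, "wy": 0, "wz": 0}

```text
time_s: 26.75
eef_pos: [458.1, 362.2, 83.4]
ee_rot: [-0.001, 0.907, 0.421, 0.002]
force: [0.6, 1.4, -0.2]
grip_width: 0.119
grip_force: 39.0
```

Call:
step_arm:
  increments:
    - {"dx": 0, "dy": 0, "dz": 0, "wx": 0, "wy": 0, "wz": 0}
    - {"dx": 0, "dy": 0, "dz": 0, "wx": 0, "wy": 0, "wz": 0}
    - {"dx": 0, "dy": 0, "dz": 0, "wx": 0, "wy": 0, "wz": 0}
    - {"dx": 0, "dy": 0, "dz": 0, "wx": 0, "wy": 0, "wz": 0}
  fingers: 30

```text
time_s: 27.15
eef_pos: [458.1, 362.2, 83.4]
ee_rot: [-0.001, 0.907, 0.421, 0.003]
force: [-0.3, 0.3, 0.4]
grip_width: 0.348
grip_force: 0.0
```

Call:
step_arm:
  increments:
    - {"dx": 0, "dy": 0, "dz": -0.3, "wx": 0, "wy": 0, "wz": 0}
    - {"dx": 0, "dy": 0, "dz": -0.8, "wx": 0, "wy": 0, "wz": 0}
    - {"dx": 0, "dy": 0, "dz": -1, "wx": 0, "wy": 0, "wz": 0}
    - {"dx": 0, "dy": 0, "dz": -1, "wx": 0, "wy": 0, "wz": 0}
    - {"dx": 0, "dy": 0, "dz": -1, "wx": 0, "wy": 0, "wz": 0}

```text
time_s: 27.65
eef_pos: [457.7, 361.8, 187.6]
ee_rot: [-0.001, 0.907, 0.421, 0.003]
force: [0.0, -0.6, -0.6]
grip_width: 0.351
grip_force: 0.0
```

```bash
python3 - <<'E'
from h import *
c=look("wrist"); p,R=c["p"],c["Rt"]; print(p)
for l in "stylus marker".split(): print(l,*[f"{q}:{w} " for q,w in lm("wrist",c,l)])
f=c["frame"][130:270,250:410]
for X in ([458,362,107],[458,362,50]): print(proj(c,np.array(X,float)).round(1))
cv2.imwrite("pics/w8.png",cv2.resize(f,None,fx=4,fy=4,interpolation=cv2.INTER_CUBIC))
# path to the crossbar (clamped), approach with tilt -33 as when released
o,ex,ey,ez=jig(120.3,567,28); piv=o+45*ex+85*ez; a=np.radians(-15); out=np.sin(a)*ex+np.cos(a)*ez; g=piv+110*out
t=np.radians(-33); ot=np.sin(t)*ex+np.cos(t)*ez; R1=toolR(-ey,-ot); print(g)
pa,Ra=plan(g+90*ot,R1,20,1)
plan(g+6*ot,R1,5,1,pa,Ra)
E
```

```text
[457.6764391  361.76246952 187.55824933]
stylus 0.98:[456.3 360.8  44.1]  0.41:[383.  332.3  39.8] 
marker 0.7:[456.7 313.2  43. ] 
[310.9 218.6]
[310.8 194.8]
[558.66020629  42.27184646 191.25184089]
[{"dx":-0.4,"dy":0.7,"dz":-0.2,"wx":0.3,"wy":0,"wz":0.2},{"dx":-0.4,"dy":0.7,"dz":-0.2,"wx":0.3,"wy":0,"wz":0.2},{"dx":-0.4,"dy":0.7,"dz":-0.2,"wx":0.3,"wy":0,"wz":0.2},{"dx":-0.3,"dy":0.7,"dz":-0.2,"wx":0.3,"wy":0,"wz":0.1},{"dx":-0.3,"dy":0.7,"dz":-0.2,"wx":0.3,"wy":0.1,"wz":0.2}]
[{"dx":-0.3,"dy":0.6,"dz":-0.3,"wx":0.3,"wy":0,"wz":0.1},{"dx":-0.3,"dy":0.6,"dz":-0.3,"wx":0.3,"wy":0.1,"wz":0.2},{"dx":-0.3,"dy":0.6,"dz":-0.3,"wx":0.3,"wy":0,"wz":0.1},{"dx":-0.3,"dy":0.6,"dz":-0.3,"wx":0.3,"wy":0.1,"wz":0.2},{"dx":-0.3,"dy":0.6,"dz":-0.4,"wx":0.3,"wy":0.1,"wz":0.1}]
[{"dx":-0.3,"dy":0.6,"dz":-0.4,"wx":0.2,"wy":0,"wz":0.2},{"dx":-0.3,"dy":0.6,"dz":-0.4,"wx":0.3,"wy":0.1,"wz":0.1},{"dx":-0.2,"dy":0.6,"dz":-0.4,"wx":0.2,"wy":0,"wz":0.2},{"dx":-0.2,"dy":0.6,"dz":-0.4,"wx":0.3,"wy":0.1,"wz":0.1},{"dx":-0.2,"dy":0.6,"dz":-0.4,"wx":0.2,"wy":0,"wz":0.2}]
[{"dx":-0.2,"dy":0.6,"dz":-0.5,"wx":0.3,"wy":0.1,"wz":0.1},{"dx":-0.2,"dy":0.6,"dz":-0.5,"wx":0.2,"wy":0,"wz":0.2},{"dx":-0.2,"dy":0.6,"dz":-0.5,"wx":0.3,"wy":0.1,"wz":0.1},{"dx":-0.2,"dy":0.6,"dz":-0.5,"wx":0.2,"wy":0,"wz":0.2},{"dx":-0.2,"dy":0.7,"dz":-0.5,"wx":0.3,"wy":0.1,"wz":0.1}]
left mm [0.5 1.1 0.9] deg [-0.2 -0.2  0.2]
[{"dx":0,"dy":-0,"dz":0.7,"wx":-0,"wy":-0,"wz":0},{"dx":0,"dy":-0,"dz":0.7,"wx":-0,"wy":-0,"wz":0},{"dx":0,"dy":-0,"dz":0.6,"wx":-0,"wy":-0,"wz":0},{"dx":0,"dy":-0,"dz":0.7,"wx":-0,"wy":-0,"wz":0},{"dx":0,"dy":-0,"dz":0.6,"wx":-0,"wy":-0,"wz":0}]
left mm [-0.1  1.4 -0.5] deg [-0.2 -0.2  0.2]
```

View pics/w8.png

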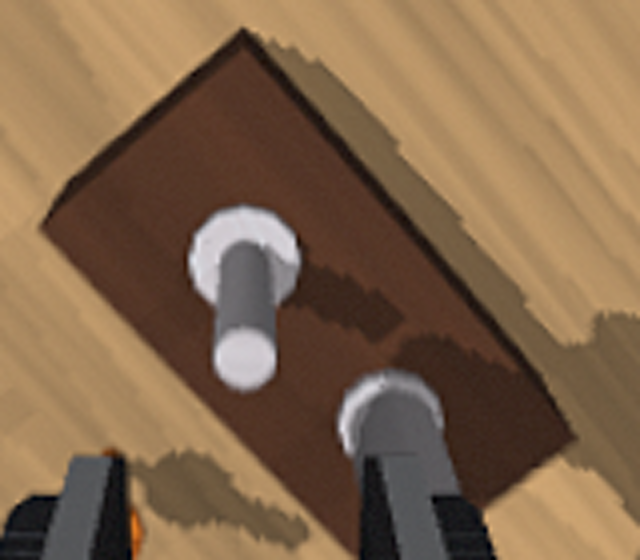

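The stylus stands upright in its hole, with its collar flat at crop (245,260) and its grip top at (245,358). The marker at (390,420) is untouched. Now back to the clamp.

Call:
step_arm:
  increments:
    - {"dx": -0.4, "dy": 0.7, "dz": -0.2, "wx": 0.3, "wy": 0, "wz": 0.2}
    - {"dx": -0.4, "dy": 0.7, "dz": -0.2, "wx": 0.3, "wy": 0, "wz": 0.2}
    - {"dx": -0.4, "dy": 0.7, "dz": -0.2, "wx": 0.3, "wy": 0, "wz": 0.2}
    - {"dx": -0.3, "dy": 0.7, "dz": -0.2, "wx": 0.3, "wy": 0, "wz": 0.1}
    - {"dx": -0.3, "dy": 0.7, "dz": -0.2, "wx": 0.3, "wy": 0.1, "wz": 0.2}

```text
time_s: 28.3
eef_pos: [492.8, 267.7, 204.4]
ee_rot: [-0.075, 0.923, 0.376, -0.027]
force: [0.9, -0.3, 1.3]
grip_width: 0.353
grip_force: 0.0
```

Call:
step_arm:
  increments:
    - {"dx": -0.3, "dy": 0.6, "dz": -0.3, "wx": 0.3, "wy": 0, "wz": 0.1}
    - {"dx": -0.3, "dy": 0.6, "dz": -0.3, "wx": 0.3, "wy": 0.1, "wz": 0.2}
    - {"dx": -0.3, "dy": 0.6, "dz": -0.3, "wx": 0.3, "wy": 0, "wz": 0.1}
    - {"dx": -0.3, "dy": 0.6, "dz": -0.3, "wx": 0.3, "wy": 0.1, "wz": 0.2}
    - {"dx": -0.3, "dy": 0.6, "dz": -0.4, "wx": 0.3, "wy": 0.1, "wz": 0.1}

```text
time_s: 28.8
eef_pos: [520.3, 181.9, 226.4]
ee_rot: [-0.152, 0.928, 0.337, -0.044]
force: [0.1, -0.7, 0.8]
grip_width: 0.35
grip_force: 0.0
```

Call:
step_arm:
  increments:
    - {"dx": -0.3, "dy": 0.6, "dz": -0.4, "wx": 0.2, "wy": 0, "wz": 0.2}
    - {"dx": -0.3, "dy": 0.6, "dz": -0.4, "wx": 0.3, "wy": 0.1, "wz": 0.1}
    - {"dx": -0.2, "dy": 0.6, "dz": -0.4, "wx": 0.2, "wy": 0, "wz": 0.2}
    - {"dx": -0.2, "dy": 0.6, "dz": -0.4, "wx": 0.3, "wy": 0.1, "wz": 0.1}
    - {"dx": -0.2, "dy": 0.6, "dz": -0.4, "wx": 0.2, "wy": 0, "wz": 0.2}

```text
time_s: 29.3
eef_pos: [550.4, 93.6, 245.8]
ee_rot: [-0.212, 0.93, 0.293, -0.062]
force: [0.2, 0.6, 0.3]
grip_width: 0.358
grip_force: 0.0
```

Call:
step_arm:
  increments:
    - {"dx": -0.2, "dy": 0.6, "dz": -0.5, "wx": 0.3, "wy": 0.1, "wz": 0.1}
    - {"dx": -0.2, "dy": 0.6, "dz": -0.5, "wx": 0.2, "wy": 0, "wz": 0.2}
    - {"dx": -0.2, "dy": 0.6, "dz": -0.5, "wx": 0.3, "wy": 0.1, "wz": 0.1}
    - {"dx": -0.2, "dy": 0.6, "dz": -0.5, "wx": 0.2, "wy": 0, "wz": 0.2}
    - {"dx": -0.2, "dy": 0.7, "dz": -0.5, "wx": 0.3, "wy": 0.1, "wz": 0.1}
  fingers: 45

```text
time_s: 29.8
eef_pos: [582.7, -1.7, 263.6]
ee_rot: [-0.277, 0.925, 0.251, -0.075]
force: [-0.3, -0.1, -0.6]
grip_width: 0.529
grip_force: 0.0
```

```bash
python3 - <<'E'
from h import *
eyes.capture("wrist"); eyes.capture("wrist"); c=look("wrist"); p,R=c["p"],c["Rt"]; print(p)
for l in "clamp_grip clamp_pivot".split(): print(l,*[f"{q}:{w} " for q,w in lm("wrist",c,l)])
o,ex,ey,ez=jig(120.3,567,28); piv=o+45*ex+85*ez; a=np.radians(-15); g=piv+110*(np.sin(a)*ex+np.cos(a)*ez)
t=np.radians(-33); ot=np.sin(t)*ex+np.cos(t)*ez
print("grip px",proj(c,g),proj(c,g+38*ey),proj(c,g-38*ey)); 
gr=cv2.cvtColor(c["frame"],cv2.COLOR_BGR2GRAY); 
for r in (190,200,210): print(r,gr[r,295:335].tolist())
plan(g+6*ot,toolR(-ey,-ot),5,2)
E
```

```text
[583.00440679  -3.83407022 262.49329937]
clamp_grip 0.59:[564.4  40.8 191.3] 
clamp_pivot 0.59:[540.3  61.1  87.3] 
grip px [304.35743871 211.76729779] [304.85299086 258.90676046] [303.92130199 158.77616574]
190 [157, 159, 160, 159, 157, 157, 129, 97, 82, 88, 88, 87, 85, 82, 74, 68, 63, 59, 54, 47, 38, 139, 162, 165, 161, 161, 160, 158, 158, 164, 176, 136, 99, 71, 56, 63, 63, 65, 66, 68]
200 [160, 164, 163, 165, 160, 156, 127, 97, 83, 86, 88, 86, 83, 80, 73, 69, 65, 57, 52, 46, 37, 131, 153, 152, 147, 150, 152, 152, 149, 145, 148, 146, 161, 171, 161, 161, 162, 152, 134, 106]
210 [168, 166, 166, 165, 165, 173, 147, 108, 80, 88, 85, 88, 85, 80, 75, 71, 62, 56, 53, 46, 37, 138, 157, 160, 161, 159, 157, 155, 154, 155, 144, 139, 139, 141, 142, 141, 141, 146, 136, 88]
[{"dx":0.01,"dy":-0.01,"dz":0.65,"wx":-0.01,"wy":-0,"wz":0},{"dx":0.01,"dy":-0.01,"dz":0.65,"wx":-0.01,"wy":-0,"wz":0},{"dx":0.01,"dy":-0.01,"dz":0.65,"wx":-0.01,"wy":-0,"wz":0.01},{"dx":0.01,"dy":-0.02,"dz":0.65,"wx":-0,"wy":-0,"wz":0},{"dx":0.01,"dy":-0.02,"dz":0.66,"wx":-0.01,"wy":-0,"wz":0.01}]
left mm [ 0.  -0.1 -0. ] deg [ 0. -0. -0.]
```

Call:
step_arm:
  increments:
    - {"dx": 0, "dy": 0, "dz": 0.65, "wx": 0, "wy": 0, "wz": 0}
    - {"dx": 0, "dy": 0, "dz": 0.65, "wx": 0, "wy": 0, "wz": 0}
    - {"dx": 0, "dy": 0, "dz": 0.65, "wx": 0, "wy": 0, "wz": 0}
    - {"dx": 0, "dy": 0, "dz": 0.65, "wx": 0, "wy": 0, "wz": 0}
    - {"dx": 0, "dy": 0, "dz": 0.65, "wx": 0, "wy": 0, "wz": 0}

```text
time_s: 30.55
eef_pos: [559.6, 38.6, 195.7]
ee_rot: [-0.276, 0.925, 0.252, -0.074]
force: [0.1, 0.2, -1.2]
grip_width: 0.529
grip_force: 0.0
```

Call:
step_arm:
  increments:
    - {"dx": 0, "dy": 0, "dz": 0, "wx": 0, "wy": 0, "wz": 0}
    - {"dx": 0, "dy": 0, "dz": 0, "wx": 0, "wy": 0, "wz": 0}
    - {"dx": 0, "dy": 0, "dz": 0, "wx": 0, "wy": 0, "wz": 0}
    - {"dx": 0, "dy": 0, "dz": 0, "wx": 0, "wy": 0, "wz": 0}
    - {"dx": 0, "dy": 0, "dz": 0, "wx": 0, "wy": 0, "wz": 0}
  fingers: 5
  squeeze: 30

```text
time_s: 31.05
eef_pos: [560.8, 36.8, 196.6]
ee_rot: [-0.276, 0.925, 0.251, -0.073]
force: [3.2, -1.9, 0.8]
grip_width: 0.107
grip_force: 29.4
```

```bash
python3 sw.py; python3 - <<'E'
from h import *
p,R=pose(); o,ex,ey,ez=jig(120.3,567,28); piv=o+45*ex+85*ez
n=20; d=Ro.from_rotvec(ey*np.radians(86)/n).as_matrix(); p1=piv+d@(p-piv)
print((R.T@(p1-p)/25).round(3),(R.T@ey*86/n/6).round(3))
E
```

```text
g jig -31.0 0.9 106.6 r 111.0 ang -16.2 tilt -33.1 F tool [ 1.8  2.3 -2.4] 0.1070691597276772 29.382010996341705 31.05
[ 0.    -0.333  0.11 ] [-0.717 -0.001 -0.002]
```

Call:
step_arm:
  increments:
    - {"dx": 0, "dy": -0.33, "dz": 0.11, "wx": -0.72, "wy": 0, "wz": 0}
    - {"dx": 0, "dy": -0.34, "dz": 0.11, "wx": -0.72, "wy": 0, "wz": 0}
    - {"dx": 0, "dy": -0.33, "dz": 0.11, "wx": -0.72, "wy": 0, "wz": 0}
    - {"dx": 0, "dy": -0.34, "dz": 0.11, "wx": -0.72, "wy": 0, "wz": 0}
    - {"dx": 0, "dy": -0.33, "dz": 0.11, "wx": -0.72, "wy": 0, "wz": 0}

```text
time_s: 31.55
eef_pos: [539.1, 74.1, 201.5]
ee_rot: [-0.095, 0.961, 0.26, -0.024]
force: [5.6, -3.3, -6.6]
grip_width: 0.105
grip_force: 29.1
```

Call:
step_arm:
  increments:
    - {"dx": 0, "dy": -0.33, "dz": 0.11, "wx": -0.72, "wy": 0, "wz": 0}
    - {"dx": 0, "dy": -0.34, "dz": 0.11, "wx": -0.72, "wy": 0, "wz": 0}
    - {"dx": 0, "dy": -0.33, "dz": 0.11, "wx": -0.72, "wy": 0, "wz": 0}
    - {"dx": 0, "dy": -0.34, "dz": 0.11, "wx": -0.72, "wy": 0, "wz": 0}
    - {"dx": 0, "dy": -0.33, "dz": 0.11, "wx": -0.72, "wy": 0, "wz": 0}

```text
time_s: 32.05
eef_pos: [517.5, 111.2, 189.6]
ee_rot: [0.085, 0.961, 0.261, 0.025]
force: [7.2, -3.2, -10.8]
grip_width: 0.101
grip_force: 29.0
```

```bash
python3 sw.py
```

```text
g jig 50.7 0.7 98.7 r 110.9 ang 27.2 tilt 10.2 F tool [ 4.5  4.4 11.8] 0.10104779598860834 29.02664691209793 32.05
```

Call:
step_arm:
  increments:
    - {"dx": 0, "dy": -0.33, "dz": 0.1, "wx": -0.72, "wy": 0, "wz": 0}
    - {"dx": 0, "dy": -0.34, "dz": 0.1, "wx": -0.72, "wy": 0, "wz": 0}
    - {"dx": 0, "dy": -0.33, "dz": 0.1, "wx": -0.72, "wy": 0, "wz": 0}
    - {"dx": 0, "dy": -0.34, "dz": 0.1, "wx": -0.72, "wy": 0, "wz": 0}
    - {"dx": 0, "dy": -0.33, "dz": 0.1, "wx": -0.72, "wy": 0, "wz": 0}

```text
time_s: 32.55
eef_pos: [500.0, 141.3, 163.3]
ee_rot: [0.264, 0.928, 0.252, 0.073]
force: [18.5, -13.5, -23.8]
grip_width: 0.103
grip_force: 28.7
```

Call:
step_arm:
  increments:
    - {"dx": 0, "dy": -0.33, "dz": 0.1, "wx": -0.72, "wy": 0, "wz": 0}
    - {"dx": 0, "dy": -0.34, "dz": 0.1, "wx": -0.72, "wy": 0, "wz": 0}
    - {"dx": 0, "dy": -0.33, "dz": 0.1, "wx": -0.72, "wy": 0, "wz": 0}
    - {"dx": 0, "dy": -0.33, "dz": 0.1, "wx": -0.72, "wy": 0, "wz": 0}
    - {"dx": 0, "dy": 0, "dz": 0, "wx": 0, "wy": 0, "wz": 0}

```text
time_s: 33.05
eef_pos: [489.7, 158.3, 133.6]
ee_rot: [0.4, 0.878, 0.239, 0.108]
force: [19.1, -14.5, -17.6]
grip_width: 0.099
grip_force: 29.8
```

```bash
python3 sw.py
```

```text
g jig 102.0 1.0 44.7 r 111.3 ang 66.3 tilt 49.0 F tool [ 9.1  1.3 28.3] 0.09940673059729331 29.81531113386154 33.05
```

Call:
step_arm:
  increments:
    - {"dx": 0, "dy": 0, "dz": 0.08, "wx": 0, "wy": 0, "wz": 0}
    - {"dx": 0, "dy": -0.2, "dz": 0.07, "wx": -0.4, "wy": 0, "wz": 0}
    - {"dx": 0, "dy": -0.15, "dz": 0.05, "wx": -0.3, "wy": 0, "wz": 0}
    - {"dx": 0, "dy": 0, "dz": 0, "wx": 0, "wy": 0, "wz": 0}

```text
time_s: 33.45
eef_pos: [488.3, 160.9, 125.6]
ee_rot: [0.431, 0.863, 0.234, 0.118]
force: [4.0, 1.3, -6.4]
grip_width: 0.099
grip_force: 32.0
```

```bash
python3 sw.py
```

```text
g jig 104.7 0.9 36.9 r 111.0 ang 70.6 tilt 53.1 F tool [ 4.1 -4.6  4.6] 0.09892743647281275 31.96849912405014 33.45
```

Call:
step_arm:
  increments:
    - {"dx": 0, "dy": 0, "dz": 0, "wx": 0, "wy": 0, "wz": 0}
    - {"dx": 0, "dy": 0, "dz": 0, "wx": 0, "wy": 0, "wz": 0}
    - {"dx": 0, "dy": 0, "dz": 0, "wx": 0, "wy": 0, "wz": 0}
    - {"dx": 0, "dy": 0, "dz": -0.4, "wx": 0, "wy": 0, "wz": 0}
    - {"dx": 0, "dy": 0, "dz": -0.8, "wx": 0, "wy": 0, "wz": 0}
  fingers: 40

```text
time_s: 33.95
eef_pos: [475.7, 180.9, 144.4]
ee_rot: [0.431, 0.864, 0.233, 0.117]
force: [-0.0, 0.9, 0.1]
grip_width: 0.468
grip_force: 0.0
```

Call:
step_arm:
  increments:
    - {"dx": 0, "dy": 0, "dz": -0.9, "wx": 0, "wy": 0, "wz": 0}
    - {"dx": 0, "dy": 0, "dz": -0.9, "wx": 0, "wy": 0, "wz": 0}
    - {"dx": 0, "dy": 0, "dz": -0.4, "wx": 0, "wy": 0, "wz": 0}
    - {"dx": 0, "dy": 0, "dz": 0, "wx": 0, "wy": 0, "wz": 0}
    - {"dx": 0, "dy": 0, "dz": 0, "wx": 0, "wy": 0, "wz": 0}

```text
time_s: 34.45
eef_pos: [453.8, 218.7, 177.0]
ee_rot: [0.431, 0.864, 0.234, 0.118]
force: [-0.3, 0.4, -1.0]
grip_width: 0.47
grip_force: 0.0
```

```bash
python3 - <<'E'
from h import *
o,ex,ey,ez=jig(120.3,567,28); g=o+149*ex+120.8*ez
c=look("wrist"); print(c["p"],ctrl.sense()["force"],"grip px",proj(c,g))
gr=cv2.cvtColor(c["frame"],cv2.COLOR_BGR2GRAY); r=int(proj(c,g)[1]); print(gr[r,290:335].tolist())
for cam in ("wrist","top","scene"):
    if cam!="wrist": c=look(cam)
    for l in "clamp_grip reset_mouth unit stylus marker lamp jar coaster".split(): print(cam,l,*[f"{q}:{w}" for q,w in lm(cam,c,l,.4)])
E
```

```text
[453.83115235 218.71900501 176.95751672] [ 0.36807215  0.05629175 -0.43220171] grip px [308.58978524 211.18711477]
[164, 164, 163, 163, 161, 160, 161, 160, 147, 128, 133, 154, 130, 54, 38, 44, 47, 70, 85, 90, 91, 91, 94, 95, 93, 85, 104, 136, 160, 153, 149, 151, 152, 149, 145, 145, 144, 145, 145, 144, 145, 145, 149, 153, 155]
wrist clamp_grip 0.71:[492.9 158.8 117.6]
wrist reset_mouth 0.91:[740.1   4.7  33.3] 0.7:[540.4  61.8  88.1] 0.65:[601.2 -34.9  44.9]
wrist unit 0.93:[368.4  24.4   0.6] 0.76:[759.6  -3.9   1.5] 0.71:[589.9 -13.6  13.3]
wrist stylus
wrist marker 0.81:[457.5 314.7  46.4]
wrist lamp
wrist jar 0.59:[ 676.7 -300.1    1.8]
wrist coaster
top clamp_grip 0.88:[495.2 155.5 120. ]
top reset_mouth 0.81:[596.8 -25.8  50.3] 0.76:[356.7   3.2  37.1] 0.64:[740.3   3.1  38. ]
top unit 0.94:[369.6  25.   -2. ] 0.68:[ 7.607e+02 -3.200e+00 -4.000e-01] 0.59:[593.9  -9.8  15.5]
top stylus
top marker 0.4:[456.7 310.2  46.6]
top lamp 0.65:[ 418.6 -348.5    2.4]
top jar 0.94:[ 683.  -301.2    2.5]
top coaster 0.86:[651.4 309.8  -0. ]
scene clamp_grip 0.69:[490.9 157.2 119.5] 0.59:[647.8 301.6  -1.3]
scene reset_mouth 0.97:[599.  -28.6  42.8] 0.88:[359.2   5.2  37.2] 0.65:[743.3   3.1  32.8]
scene unit 0.96:[ 7.586e+02 -6.400e+00 -2.000e-01] 0.89:[589.1 -14.3  11.3] 0.62:[366.9  22.2  -1.3]
scene stylus 0.52:[461.9 358.1  44.2] 0.5:[385.1 331.2  39.1]
scene marker 0.58:[459.6 313.7  41.8]
scene lamp 0.66:[ 4.192e+02 -3.515e+02 -2.000e-01]
scene jar 0.78:[ 6.823e+02 -3.012e+02 -5.000e-01]
scene coaster 0.61:[646.1 303.    2.1] 0.48:[ 682.2 -300.8   -1.1]
```

```bash
python3 -c "
from rig import finish_job
print(finish_job())"
```

```text
the job is handed in; nothing more can be done
None
```

The job is handed in after about 35 s of the 72 s allowed: the unit was clamped, the reset button pressed to its stop (about 10 N), the stylus put back upright in its hole and the clamp swung fully open, with the unit and bystanders reading in place in the last camera check.

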